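# Set out the enamel lids and lay the retaining bar

## Task

Move every enamel lid from the pine crate to the mahogany stand, lowering each one gently upright into a slot of its own until it is fully home. Once all the lids are in, choose the brass bar that fits the stand and lay it across the two end posts above the lids, flat in the channels on both posts. Leave the other two bars on the counter and do not disturb the other goods.

Things in the scene. Friction and masses are not known exactly. Their poses are not given: they have to be found in the camera images.
- stand: Mahogany stand, fixed, 300 mm along its y, 110 mm along its x. Origin: centre of its underside, on the counter; z up. Its base block (226 mm along y, 34 mm tall) has five slots at stand y = -76, -38, 0, 38, 76 mm, x = 0; each is 85 mm along x, 11 mm along y, 24 mm deep, its floor 10 mm above the counter. A post at each end carries the bar.
- post_a (a point): Point at the middle of the ledge on top of the stand's +y post, at stand (0, 125, 97) mm. The post is 70 mm (x) wide, from stand y = 112 to 150 mm. On the ledge, 8 mm tall rims form a channel for the bar's end: 22 mm wide (x = -11 to 11 mm), closed by an end rim at y = 138 mm. Home lids end 12 mm lower than the ledge.
- post_b (a point): The same on the -y post, at stand (0, -125, 97) mm, its end rim at stand y = -138 mm: so there are 276 mm between the two end rims and a free span of 224 mm between the posts. Both ledges are at the same height.
- crate: Pine crate, fixed, 120 mm (x) by 242 mm (y, its length), walls 45 mm tall. Origin: centre of its underside. A cork insert, 30 mm tall, has five loose slots, 88 x 12 mm, floor 10 mm above the counter, at crate y = -76, -38, 0, 38, 76 mm. At the start it holds the lids, one to a slot, in no particular order.
- bar_short: Brass bar 216 x 14 x 14 mm, 0.2 kg, lying on the counter: too short for the stand. Origin: centre of its underside; x along its length.
- bar_mid: Brass bar 268 x 14 x 14 mm, 0.2 kg, lying on the counter: the one that fits between the end rims of the stand. Origin: centre of its underside; x along its length.
- bar_long: Brass bar 320 x 14 x 14 mm, 0.2 kg, lying on the counter: too long for the stand. Origin: centre of its underside; x along its length.
- lid0: Cream enamel music box lid with gold trim, a flat plate standing on edge: 80 mm wide (its x), 8 mm thick (its y), 75 mm tall (z), about 90 g. Origin: centre of its lower edge. It turns end for end alike. All five are alike; from three to five are present, the others read None.
- lid1: Cream enamel music box lid with gold trim, a flat plate standing on edge: 80 mm wide (its x), 8 mm thick (its y), 75 mm tall (z), about 90 g. Origin: centre of its lower edge. It turns end for end alike. All five are alike; from three to five are present, the others read None.
- lid2: Cream enamel music box lid with gold trim, a flat plate standing on edge: 80 mm wide (its x), 8 mm thick (its y), 75 mm tall (z), about 90 g. Origin: centre of its lower edge. It turns end for end alike. All five are alike; from three to five are present, the others read None.
- lid3: Cream enamel music box lid with gold trim, a flat plate standing on edge: 80 mm wide (its x), 8 mm thick (its y), 75 mm tall (z), about 90 g. Origin: centre of its lower edge. It turns end for end alike. All five are alike; from three to five are present, the others read None.
- lid4: Cream enamel music box lid with gold trim, a flat plate standing on edge: 80 mm wide (its x), 8 mm thick (its y), 75 mm tall (z), about 90 g. Origin: centre of its lower edge. It turns end for end alike. All five are alike; from three to five are present, the others read None.
- shell_box: Bystander, loose: pearl-white resin box shaped like a scallop shell, 90 x 80 mm, 45 mm tall. Origin: centre of its underside.
- lighthouse: Bystander, loose: brass lighthouse figurine, 64 mm across the foot, 135 mm tall. Origin: centre of its underside.
- starfish: Bystander, loose: coral-red starfish paperweight, 88 mm across, 12 mm tall. Origin: centre of its underside.
Mind the look-alikes: they are no part of the job. What is shaped like the lid4 but blue is not meant.

How it is judged:
By the outcome, as a careful person would: the job done as asked, in the order asked, and still so for the second after the job is handed in, with the robot touching nothing.
Of lid0, lid1, lid2, lid3, lid4 only 3 to 5 are there at a start; the rules pass over those that are not, and their reading is None.
At some moment in a run one of bar_short, bar_mid, bar_long may be knocked a few centimetres aside while the robot is not near it.
It also fails if it takes over 210 s, if anything falls off the work surface, if the arm or the gripper's body presses on something with over 40 N, if the wrist force passes 120 N, or if a joint passes its speed limit or range.

## Robot

A 6-joint arm with a two-finger parallel gripper is mounted at the origin on the work surface. World frame = base frame: x ahead of the robot, y to its left, z up, the work surface at z = 0. Lengths are in m, angles in rad, forces in N, time in s.
With the tool pointing down it reaches from about 0.425 to 1.125 m from the base axis. Payload 14.9 kg.
Tool frame: the origin (TCP) lies at the very end of the fingers, on their centre line; the grasp point (between the pads) lies 19 mm behind it (grasp_offset is the distance from the TCP to the grasp point, in m); z points along the fingers, x is the direction in which the jaws open and shut, and the axes are right-handed (so a half turn about z gives the same grasp; the last joint's range is limited). The gripper opens to 91 mm and grips with 3 to 60 N. Pads are 32 mm wide; open, the fingers measure 118 mm over their backs; the gripper's body (76 mm by 178 mm) begins 60 mm behind the grasp point.
Start: joints at [-1.27, 0.379, 1.734, -0, 1.028, -0.033], TCP at [0.229, -0.661, 0.214] pointing down, gripper open.
Joint ranges: [-2.77, 2.77], [-0.74, 2.19], [0, 2.66], [-1.06, 4.2], [0.31, 2.87], [-3.08, 3.08]. Speed limits (rad/s): [1.89, 1.89, 2.39, 3.14, 3.14, 3.14].

## Interface

Orientations are given as a 3x3 rotation matrix whose columns are the frame's x, y, z axes.
In Python, from workcell import state, read_camera, camera_info, finish_job, grasp_offset gives the robot as it stands.
- The arm moves only by the tool drive_tool, never from a script. Its argument "deltas" is a list of rows, each a list of 7 numbers: the shift along the tool's x, y, z in cm, then the turn, a rotation vector about the tool's x, y, z in rad, then the closure, from 0 (fully open) to 1 (shut). A call has 1 to 12 rows; each row shifts and turns the commanded pose from where the row before left it, along the tool's axes as they then stand; what a row does not reach is not made up. A row lasts 1/8 s, in which the tool goes at most 62.5 mm and 10.7 degrees, less where a joint would pass 70% of its speed; a pose out of reach is approached as far as the arm can. A call is refused whole if a number of a shift passes 6.25 or a number of a turn 0.188, either way. A call with a gripper value outside its range is refused whole. The fingers move at their own pace and stop on an object; "grip_force" is the grip in N (left out, the last holds). Time passes only in rows, so rows that do not move let the fingers close. It gives the time, the measured TCP pose, the force and the opening at its end, in the units of the state.
- state(): the state, without advancing time (a new reading comes with each control period).
- read_camera(name): name is "scene" or "top" or "wrist"; returns the picture (420x560x3 uint8, blue, green, red); there is no depth.
- camera_info(name): a dict with "mtx" (3x3 intrinsics, pixels), "R" (3x3) and "t" (3): a world point X has camera coordinates R X + t; the wrist camera has in their place "hand_eye" (4x4, takes a point from camera to tool coordinates, whose origin is the TCP and whose axes are the tool frame's). Camera axes: x right, y down, z forward; pixel columns grow to the right and rows downward; lengths in m; the calibration is good to about 2 mm. The wrist camera is an equidistant fisheye: a pixel r from the principal point sees the ray r / f radians off the axis. A picture is of the moment at which its call begins: read the wrist's pose just before it. camera_info takes no time and is no camera call.
- finish_job(): hands the job in, once; it reports no verdict.
The state is a dict: "clock": time; "joints": joint angles; "joint_vel": joint speeds; "tau": joint torques, N m; "tcp_pos": TCP position; "orientation": TCP orientation; "force": force on the tool from outside, world axes, zero at the start; "wrist_torque": the same for the moment, N m; "opening": opening from 0.0 (shut) to 1.0 (fully open).
Only numpy, scipy, OpenCV 4.12 (cv2) and the standard library are available. Lean on these libraries where they do the work, as an engineer would, in place of code of your own. Each camera call takes 0.05 s, during which the arm holds its last target.

## Working session

There is one attempt and no reset: what is moved stays moved. The work goes in short steps, Python scripts to look and compute and a tool call to move; the robot and the scene stay as the last step left them, time stands still between calls to the robot, and variables do not carry over. Pictures are saved under pics/ and viewed, and the job is handed in when it is done.

Besides the shell and the picture viewer there is one more tool, called after ">>>" as a command line: name --pt "numbers of a row" for each row, then --argument value for the rest. drive_tool: Moves the arm, as the interface text tells. Its arguments: {"type":"object","properties":{"deltas":{"type":"array","items":{"type":"array","items":{"type":"number"}}},"grip_force":{"type":"number"}},"required":["deltas"]}

```bash
mkdir -p pics
python3 - <<'E'
from workcell import *
import cv2,numpy as np
np.set_printoptions(precision=4,suppress=True)
for n in("scene","top","wrist"):
    cv2.imwrite(f"pics/{n}0.png",read_camera(n)); print(n,camera_info(n))
print(state(),grasp_offset)
E
```

```text
scene {'mtx': array([[490.1241,   0.    , 279.1703],
       [  0.    , 490.1241, 209.7064],
       [  0.    ,   0.    ,   1.    ]]), 'R': array([[-0.7804,  0.6252,  0.0099],
       [ 0.5292,  0.6688, -0.5222],
       [-0.3331, -0.4022, -0.8528]]), 't': array([ 0.3986, -0.2681,  1.631 ])}
top {'mtx': array([[488.7681,   0.    , 281.6226],
       [  0.    , 488.7681, 209.4892],
       [  0.    ,   0.    ,   1.    ]]), 'R': array([[ 0.0018, -1.    , -0.002 ],
       [-0.994 , -0.0016, -0.1097],
       [ 0.1097,  0.0022, -0.994 ]]), 't': array([0.0432, 0.5285, 1.3751])}
wrist {'mtx': array([[325.1923,   0.    , 280.6068],
       [  0.    , 325.1923, 211.0337],
       [  0.    ,   0.    ,   1.    ]]), 'hand_eye': array([[ 1.    , -0.0016,  0.0019, -0.0002],
       [ 0.001 ,  0.9591,  0.2831, -0.08  ],
       [-0.0023, -0.2831,  0.9591, -0.1703],
       [ 0.    ,  0.    ,  0.    ,  1.    ]])}
{'clock': 0.15, 'joints': array([-1.2703,  0.3793,  1.7346,  0.    ,  1.0285, -0.0333]), 'joint_vel': array([-0.0007, -0.0014, -0.0008,  0.0005,  0.0012, -0.0009]), 'tau': array([  0.002 , -76.4103, -43.4655,   0.0651,   0.0409,  -0.0001]), 'tcp_pos': array([ 0.2293, -0.6611,  0.2134]), 'orientation': array([[ 0.3276, -0.9448, -0.0002],
       [-0.9448, -0.3276,  0.0008],
       [-0.0008, -0.    , -1.    ]]), 'force': array([-0.1769,  0.6825, -0.2364]), 'wrist_torque': array([-0.0402, -0.0274, -0.0092]), 'opening': 0.9992159001637072} 0.0188
```

View pics/scene0.png

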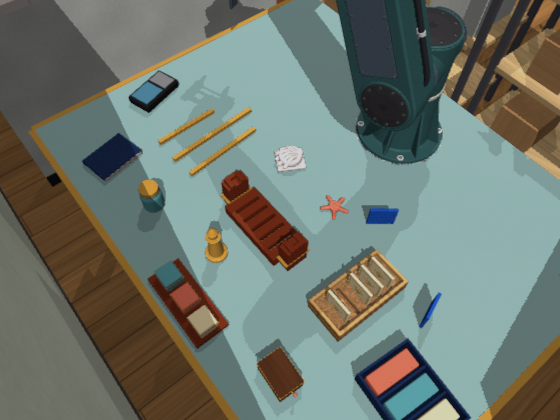

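View pics/top0.png

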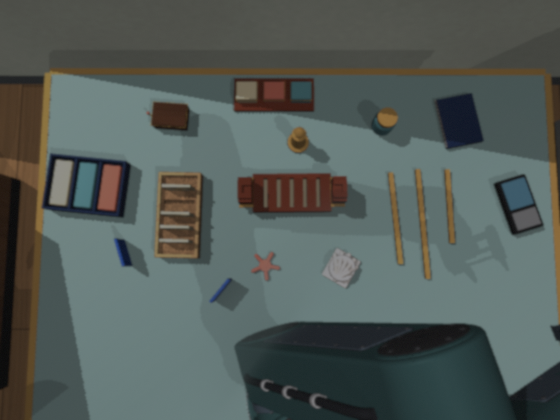

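View pics/wrist0.png

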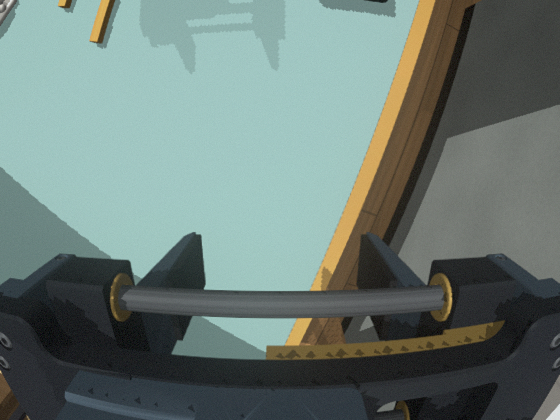

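Run:
```python
import cv2,numpy as np
t=cv2.imread("pics/top0.png"); s=cv2.imread("pics/scene0.png")
def g(im,x0,y0,x1,y1,k,n):
    c=np.clip(im[y0:y1,x0:x1].astype(float)*1.5,0,255).astype(np.uint8)
    cv2.imwrite(n,cv2.resize(c,None,fx=k,fy=k,interpolation=cv2.INTER_CUBIC))
g(t,140,160,360,270,3.6,"pics/tz0.png")
g(s,200,150,420,350,3,"pics/sz0.png")
```

```text
(no output)
```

View pics/tz0.png

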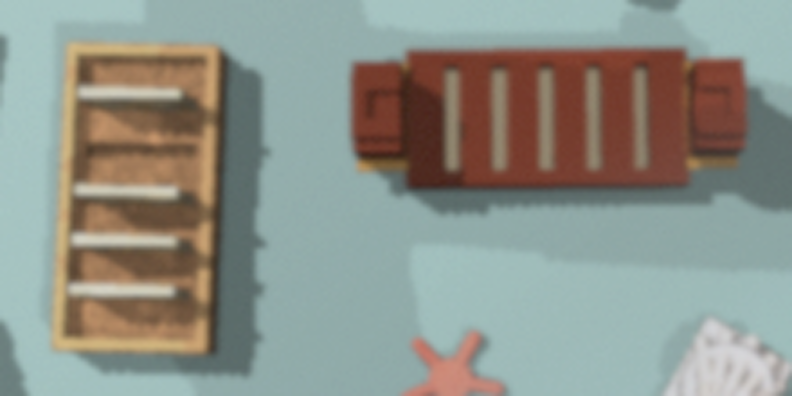

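View pics/sz0.png

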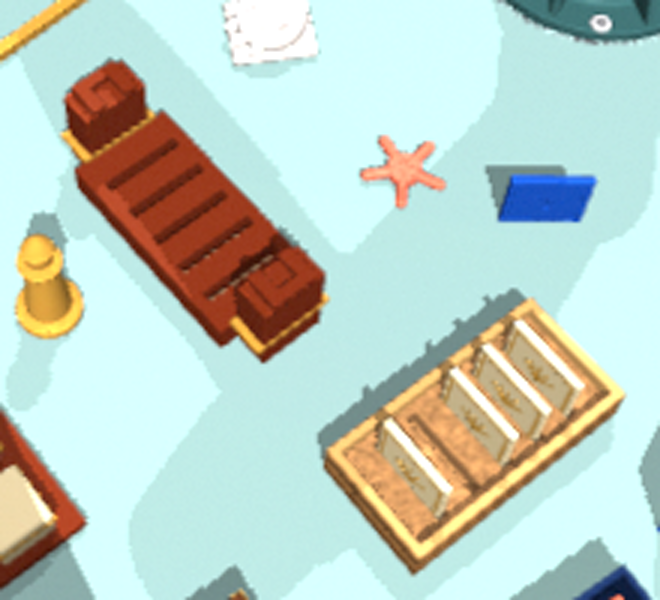

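```bash
cat > h.py <<'E'
import numpy as np,cv2
from workcell import *
np.set_printoptions(precision=4,suppress=True)
def ray(n,px,z):
    c=camera_info(n);px=np.atleast_2d(np.array(px,float))
    d=np.c_[px,np.ones(len(px))]@np.linalg.inv(c["mtx"]).T@c["R"]; o=-c["R"].T@c["t"]
    return o+d*((z-o[2])/d[:,2])[:,None]
def wray(px,z,s):
    c=camera_info("wrist");m=c["mtx"];px=np.atleast_2d(np.array(px,float))
    v=(px-m[:2,2])/m[0,0];r=np.linalg.norm(v,axis=1,keepdims=True);d=np.c_[np.sin(r)*v/np.maximum(r,1e-9),np.cos(r)]
    H=c["hand_eye"];R=s["orientation"]
    d=d@H[:3,:3].T@R.T; o=s["tcp_pos"]+R@H[:3,3]
    return o+d*((z-o[2])/d[:,2])[:,None]
def wproj(P,s):
    c=camera_info("wrist");m=c["mtx"];H=c["hand_eye"]
    P=np.atleast_2d(np.array(P,float)); q=(P-s["tcp_pos"])@s["orientation"]; q=(q-H[:3,3])@H[:3,:3]
    r=np.linalg.norm(q[:,:2],axis=1);th=np.arctan2(r,q[:,2])
    return m[:2,2]+m[0,0]*th[:,None]*q[:,:2]/np.maximum(r,1e-9)[:,None]
def bigs(mask,amin):
    cs,_=cv2.findContours(mask.astype(np.uint8),cv2.RETR_EXTERNAL,cv2.CHAIN_APPROX_NONE)
    return [c for c in cs if cv2.contourArea(c)>=amin]
E
python3 - <<'E'
from h import *
t=cv2.imread("pics/top0.png");h=cv2.cvtColor(t,cv2.COLOR_BGR2HSV)
H,S,V=cv2.split(h)
def rep(nm,mask,amin,z):
    for c in bigs(mask,amin):
        r=cv2.minAreaRect(c);b=cv2.boxPoints(r);w=ray("top",b,z)[:,:2]
        e=w[1]-w[0];f=w[2]-w[1]
        if np.linalg.norm(f)>np.linalg.norm(e):e=f
        print(nm,"px",np.array(r[0]),"ctr",w.mean(0),"sides",np.linalg.norm(w[1]-w[0]),np.linalg.norm(w[2]-w[1]),"ang",np.degrees(np.arctan2(e[1],e[0])))
x0=np.zeros(H.shape,bool);x0[165:265,150:210]=1
rep("lid",(S<60)&(V>130)&x0,20,.085)
x1=np.zeros(H.shape,bool);x1[170:216,236:352]=1
rep("stand",((H<8)|(H>172))&(S>120)&x1,50,.034)
x2=np.zeros(H.shape,bool);x2[165:216,250:334]=1
rep("slot",(S<110)&x2&(V>75)&(H<40),20,.010)
x3=np.zeros(H.shape,bool);x3[160:285,380:460]=1
rep("bar",(H>10)&(H<28)&(S>80)&x3,50,.014)
rep("crate",(H>8)&(H<28)&(S>80)&x0,50,.045)
E
```

```text
lid px [152. 191.] ctr [0.5737 0.4032] sides 0.011155936434372564 0.14563978141654638 ang -178.2557383581921
stand px [245.5 190. ] ctr [0.5842 0.148 ] sides 0.03749573939028938 0.06975025508083937 ang -179.51655353810176
stand px [338.5 188.5] ctr [ 0.5889 -0.1194] sides 0.03747472549566172 0.06686803109925604 ang 179.28754767327712
stand px [291.1696 192.6543] ctr [0.5768 0.0167] sides 0.22018403043973267 0.10645308279624942 ang -88.84320774635113
slot px [278.  193.5] ctr [0.5776 0.0548] sides 0.011727665800985535 0.07968529667473566 ang -179.87671897088583
slot px [265. 193.] ctr [0.5791 0.0928] sides 0.011728957150704657 0.07675602051356353 ang -179.70950779742716
slot px [318.  192.5] ctr [ 0.5808 -0.0621] sides 0.011726358986200109 0.07971070718049399 ang 179.60890854420109
slot px [304.3906 192.983 ] ctr [ 0.5793 -0.0223] sides 0.012738482138960972 0.08280948104719688 ang -177.75276807736785
slot px [291. 193.] ctr [0.5792 0.0168] sides 0.01172904111539846 0.08265105220429693 ang 179.95608756657145
slot px [291.5 175. ] ctr [0.6324 0.0153] sides 0.011906593448013845 0.24370908025921523 ang -89.91943417460132
bar px [395.1707 218.0366] ctr [ 0.507  -0.2848] sides 0.015227875989038464 0.26377390178095544 ang -175.06553100821884
bar px [449.2769 206.0154] ctr [ 0.5419 -0.4428] sides 0.0163503785942967 0.21148196423601692 ang -178.16708505584413
bar px [422.4121 223.5547] ctr [ 0.4917 -0.3632] sides 0.015977420105662405 0.31742561859706464 ang -176.4353359895773
crate px [178.2877 214.5953] ctr [0.5128 0.3373] sides 0.24194112041533486 0.12579971669853485 ang -0.6624073006222867
```

>>> drive_tool --pt "0 0 -1.5 0 0 -0.177 0" --pt "0 0 -1.5 0 0 -0.177 0" --pt "0 0 -1.5 0 0 -0.177 0" --pt "0 0 -1.5 0 0 -0.177 0" --pt "0 0 -1.5 0 0 -0.177 0" --pt "0 0 -1.5 0 0 -0.177 0" --pt "0 0 0 0 0 -0.175 0"

```text
clock: 1.02
tcp_pos: [0.2295, -0.6618, 0.3051]
orientation: [[1.0, 0.006, 0.0], [0.006, -1.0, -0.001], [0.0, 0.001, -1.0]]
force: [0.3, -0.4, -0.1]
opening: 0.997
```

>>> drive_tool --pt "2.84 -5 0 0 0 0 0" --pt "2.84 -5 0 0 0 0 0" --pt "2.84 -5 0 0 0 0 0" --pt "2.84 -5 0 0 0 0 0" --pt "2.84 -5 0 0 0 0 0" --pt "2.84 -5 0 0 0 0 0" --pt "2.84 -5 0 0 0 0 0" --pt "2.84 -5 0 0 0 0 0" --pt "2.84 -5 0 0 0 0 0" --pt "2.84 -5 0 0 0 0 0"

```text
clock: 2.28
tcp_pos: [0.5139, -0.1596, 0.304]
orientation: [[1.0, 0.0, 0.0], [0.0, -1.0, -0.0], [0.0, 0.0, -1.0]]
force: [1.3, 0.1, 0.2]
opening: 0.994
```

>>> drive_tool --pt "0 -5 0 0 0 0 0" --pt "0 -5 0 0 0 0 0" --pt "0 -5 0 0 0 0 0" --pt "0 -5 0 0 0 0 0" --pt "0 -5 0 0 0 0 0" --pt "0 -5 0 0 0 0 0" --pt "0 -5 0 0 0 0 0" --pt "0 -5 0 0 0 0 0" --pt "0 -5 0 0 0 0 0" --pt "0 -5 0 0 0 0 0" --pt "0 0 0 0 0 0 0"

```text
clock: 3.65
tcp_pos: [0.5129, 0.3411, 0.3035]
orientation: [[1.0, 0.003, -0.0], [0.003, -1.0, 0.0], [-0.0, -0.0, -1.0]]
force: [-0.2, -1.2, -0.5]
opening: 1.0
```

Run:
```python
from h import *
s=state();im=read_camera("wrist");cv2.imwrite("pics/w1.png",im);print(s["tcp_pos"],s["orientation"])
```

```text
[0.5129 0.3411 0.3035] [[ 1.      0.0028 -0.0004]
 [ 0.0028 -1.      0.    ]
 [-0.0004 -0.     -1.    ]]
```

View pics/w1.png

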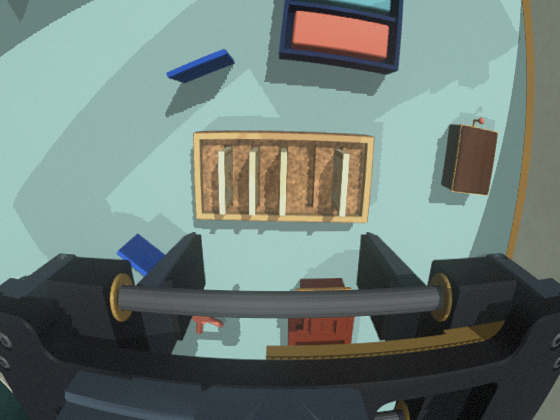

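```bash
cat > meas.py <<'E'
from h import *
def lids(im,s,roi,z=.085):
    H,S,V=cv2.split(cv2.cvtColor(im,cv2.COLOR_BGR2HSV)); m=np.zeros(H.shape,bool);x0,y0,x1,y1=roi;m[y0:y1,x0:x1]=1
    m&=(S<90)&(V>175)&(H<60)
    for c in bigs(m,150):
        b=cv2.boxPoints(cv2.minAreaRect(c));w=wray(b,z,s)[:,:2]
        e=w[1]-w[0];f=w[2]-w[1]
        if np.linalg.norm(f)>np.linalg.norm(e):e,f=f,e
        a=np.degrees(np.arctan2(e[1],e[0]))%180
        print("px",b.mean(0),"ctr",w.mean(0),"LxW",np.linalg.norm(e),np.linalg.norm(f),"ang",a)
E
python3 - <<'E'
from meas import *
im=cv2.imread("pics/w1.png");s=state()
lids(im,s,(197,135,370,222))
print("crate",wray([[194,132],[373,137],[368,222],[196,219]],.045,s))
cv2.imwrite("pics/w1z.png",cv2.resize(im[120:230,185:380],None,fx=4,fy=4,interpolation=cv2.INTER_CUBIC))
E
```

```text
px [344.2133 185.0152] ctr [0.5915 0.3372] LxW 0.07915461735049527 0.008170300994923937 ang 88.48235200662722
px [282.7075 183.4929] ctr [0.5152 0.3386] LxW 0.07897529956445357 0.007317769923615645 ang 88.6543885570469
px [251.5 183.5] ctr [0.4769 0.3386] LxW 0.0790082850008011 0.006024972622526353 ang 88.97338829105678
px [221.2164 182.5077] ctr [0.4392 0.3401] LxW 0.07969492302143032 0.007580224875906406 ang 89.31095847086742
crate [[0.3968 0.4025 0.045 ]
 [0.6368 0.3964 0.045 ]
 [0.6372 0.2762 0.045 ]
 [0.3927 0.2805 0.045 ]]
```

View pics/w1z.png

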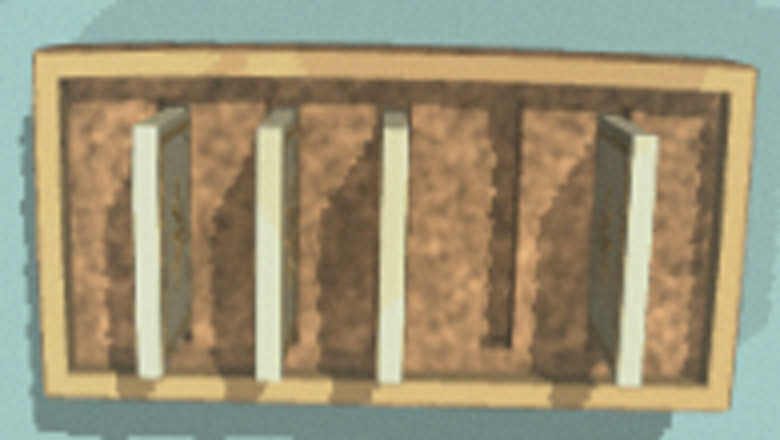

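>>> drive_tool --pt "0 0 0 0 0 0.024 0.78" --pt "4 0.2 0 0 0 0 0.78" --pt "3.86 0.19 0 0 0 0 0.78" --pt "0 0 5 0 0 0 0.78" --pt "0 0 5 0 0 0 0.78" --pt "0 0 5 0 0 0 0.78" --pt "0 0 5 0 0 0 0.78" --pt "0 0 0 0 0 0 0.78" --pt "0 0 0 0 0 0 0.78"

```text
clock: 4.82
tcp_pos: [0.5929, 0.3327, 0.106]
orientation: [[1.0, -0.025, 0.002], [-0.025, -1.0, 0.001], [0.002, -0.001, -1.0]]
force: [0.0, 0.7, 1.4]
opening: 0.219
```

Run:
```python
from h import *
s=state();im=read_camera("wrist");cv2.imwrite("pics/w2.png",im);print(s["tcp_pos"],s["orientation"],s["opening"])
```

```text
[0.5929 0.3327 0.106 ] [[ 0.9997 -0.0251  0.0016]
 [-0.0251 -0.9997  0.0009]
 [ 0.0016 -0.0009 -1.    ]] 0.2188858757298022
```

View pics/w2.png

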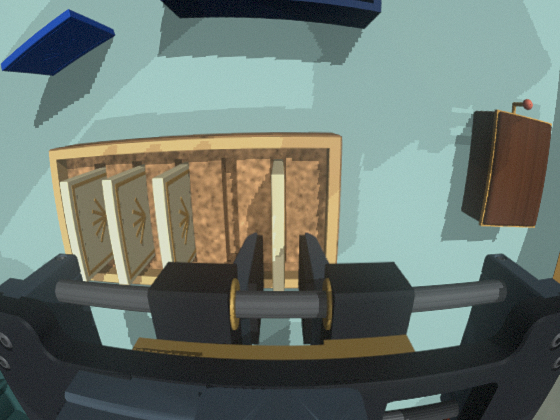

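>>> drive_tool --pt "-0.1 -0.45 1.5 0 0 0 0.78" --pt "0 0 1.5 0 0 0 0.78" --pt "0 0 1.3 0 0 0 0.78" --pt "0 0 1.3 0 0 0 0.78" --pt "0 0 0 0 0 0 0.78" --pt "0 0 0 0 0 0 1" --pt "0 0 0 0 0 0 1" --pt "0 0 0 0 0 0 1" --pt "0 0 0 0 0 0 1" --grip_force 20

```text
clock: 6.0
tcp_pos: [0.5912, 0.3375, 0.0484]
orientation: [[1.0, -0.024, 0.001], [-0.024, -1.0, 0.0], [0.001, -0.0, -1.0]]
force: [-0.5, 0.3, 4.4]
opening: 0.089
```

>>> drive_tool --pt "0 0 -1 0 0 0 1" --pt "0 0 -3 0 0 0 1" --pt "0 0 -5 0 0 0 1" --pt "0 0 -5 0 0 0 1" --pt "0 0 -5 0 0 0 1" --pt "0 0 -5 0 0 0 1"

```text
clock: 6.75
tcp_pos: [0.5906, 0.3372, 0.2903]
orientation: [[1.0, -0.024, 0.0], [-0.024, -1.0, 0.0], [0.0, -0.0, -1.0]]
force: [0.4, 0.6, -1.6]
opening: 0.088
```

>>> drive_tool --pt "0 0 0 0 0 -0.179 1" --pt "0 0 0 0 0 -0.179 1" --pt "0 0 0 0 0 -0.179 1" --pt "0 0 0 0 0 -0.179 1" --pt "0 0 0 0 0 -0.179 1" --pt "0 0 0 0 0 -0.179 1" --pt "0 0 0 0 0 -0.179 1" --pt "0 0 0 0 0 -0.179 1" --pt "0 0 0 0 0 -0.179 1"

```text
clock: 7.88
tcp_pos: [0.5908, 0.3373, 0.2885]
orientation: [[-0.022, 1.0, 0.0], [1.0, 0.022, 0.0], [0.0, 0.0, -1.0]]
force: [-0.5, 0.1, -0.8]
opening: 0.089
```

>>> drive_tool --pt "-4 -0.2 0 0 0 0 1" --pt "-4 -0.2 0 0 0 0 1" --pt "-4 -0.2 0 0 0 0 1" --pt "-4 -0.2 0 0 0 0 1" --pt "-4 -0.2 0 0 0 0 1" --pt "-4 -0.2 0 0 0 0 1" --pt "-4 -0.2 0 0 0 0 1" --pt "-2 0 0 0 0 0 1" --pt "0 0 0 0 0 0 1" --pt "0 0 0 0 0 0 1"

```text
clock: 9.12
tcp_pos: [0.5818, 0.0379, 0.288]
orientation: [[-0.016, 1.0, 0.0], [1.0, 0.016, 0.0], [0.0, 0.0, -1.0]]
force: [0.3, 0.6, -1.1]
opening: 0.085
```

Run:
```python
from h import *
s=state();im=read_camera("wrist");cv2.imwrite("pics/w3.png",im);print(s["tcp_pos"],s["orientation"],s["opening"],s["force"])
```

```text
[0.5818 0.0379 0.288 ] [[-0.0164  0.9999  0.0001]
 [ 0.9999  0.0164  0.0002]
 [ 0.0002  0.0001 -1.    ]] 0.08548769603951437 [ 0.3346  0.5894 -1.1088]
```

View pics/w3.png

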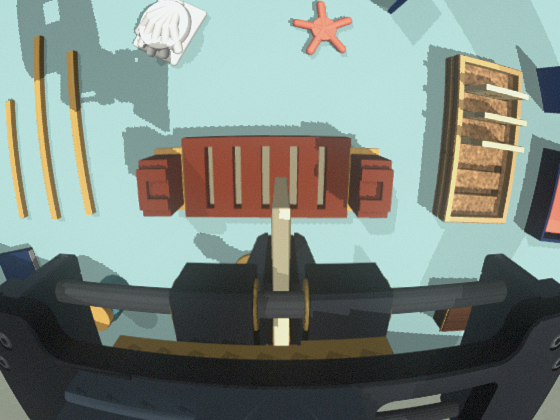

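Run:
```python
from h import *
im=cv2.imread("pics/w3.png")
cv2.imwrite("pics/w3z.png",cv2.resize(im[125:225,130:400],None,fx=2.96,fy=2.96,interpolation=cv2.INTER_CUBIC))
s=state()
H,S,V=cv2.split(cv2.cvtColor(im,cv2.COLOR_BGR2HSV)); m=np.zeros(H.shape,bool);m[140:212,190:340]=1
for c in bigs(m&(S<140)&(V>90),60):
    b=cv2.boxPoints(cv2.minAreaRect(c)); print(b.mean(0), wray(b,.010,s)[:,:2].mean(0),cv2.minAreaRect(c)[1:])
# base-block corners at top
m[:]=0;m[130:225,130:400]=1
for c in bigs(m&((H<8)|(H>172))&(S>130),100):
    r=cv2.minAreaRect(c);print(r,wray(cv2.boxPoints(r),.034,s)[:,:2],)
```

```text
[209.0224 175.0591] [ 0.5829 -0.0648] ((58.15350341796875, 8.193448066711426), 87.70938873291016)
[284.6118 178.0227] [0.5864 0.0429] ((25.994586944580078, 66.49635314941406), 1.1691392660140991)
[265.5 175. ] [0.5823 0.016 ] ((60.0, 9.0), 90.0)
[237.2647 174.5588] [ 0.582  -0.0239] ((59.17105484008789, 8.181205749511719), 87.27368927001953)
[325.5 172. ] [0.5764 0.1004] ((64.0, 27.0), 90.0)
((375.0814208984375, 193.04507446289062), (32.3885612487793, 47.20903778076172), 2.385944128036499) [[0.632  0.1457]
 [0.5658 0.1434]
 [0.5657 0.19  ]
 [0.6334 0.194 ]]
((153.4877166748047, 191.86476135253906), (47.078582763671875, 30.3294734954834), 84.80557250976562) [[ 0.5694 -0.1666]
 [ 0.5664 -0.1196]
 [ 0.6336 -0.1179]
 [ 0.6387 -0.1665]]
((375.55450439453125, 163.12840270996094), (29.31779670715332, 6.050693988800049), 3.5763344764709473) [[0.5609 0.1443]
 [0.5527 0.1443]
 [0.5533 0.1862]
 [0.5616 0.1863]]
((153.05911254882812, 162.52235412597656), (28.217439651489258, 7.91367244720459), 2.2906100749969482) [[ 0.564  -0.1621]
 [ 0.5528 -0.1608]
 [ 0.5554 -0.1178]
 [ 0.5664 -0.1188]]
((264.5, 176.5), (79.0, 165.0), 90.0) [[ 0.5258 -0.0954]
 [ 0.5239  0.1235]
 [ 0.6323  0.1301]
 [ 0.6363 -0.101 ]]
```

View pics/w3z.png

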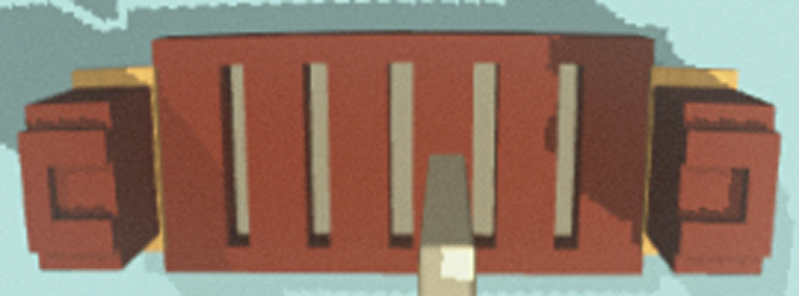

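Run:
```python
from h import *
s=state();f=lambda a:np.array(a,float)/2.96+[130,125]
P=[]
for x in(234,316,401,485,567):
    P.append(wray(f([[x,154.5]]),.034,s)[0,:2])
P=np.array(P);print(P)
y=np.array([-76,-38,0,38,76])/1000
A=np.polyfit(y,P,1);print(A, np.degrees(np.arctan2(A[0,1],A[0,0])))
# long corners of base top: zoom corners
print(wray(f([[153,39],[654,38],[642,273],[165,271]]),.034,s)[:,:2])
# posts rims inner channel corners
print(wray(f([[51,167],[106,167],[106,217],[51,217]]),.097,s)[:,:2])
print(wray(f([[684,167],[748,167],[744,218],[684,218]]),.097,s)[:,:2])
# held lid top edge / bottom
H,S,V=cv2.split(cv2.cvtColor(cv2.imread("pics/w3.png"),cv2.COLOR_BGR2HSV))
```

```text
[[ 0.5808 -0.0591]
 [ 0.5807 -0.0212]
 [ 0.5803  0.0172]
 [ 0.5797  0.0548]
 [ 0.5788  0.0917]]
[[-0.013   0.9937]
 [ 0.58    0.0167]] 90.74711654366958
[[ 0.5273 -0.0959]
 [ 0.5248  0.1289]
 [ 0.6341  0.13  ]
 [ 0.637  -0.0955]]
[[ 0.5737 -0.1226]
 [ 0.5739 -0.0982]
 [ 0.5945 -0.0997]
 [ 0.5947 -0.1245]]
[[0.5709 0.1301]
 [0.57   0.1565]
 [0.5908 0.1567]
 [0.5914 0.1316]]
```

>>> drive_tool --pt "2.74 -0.07 0 0 0 0 1" --pt "2.74 -0.07 0 0 0 0 1" --pt "0 0 5 0 0 0 1" --pt "0 0 5 0 0 0 1" --pt "0 0 5 0 0 0 1" --pt "0 0 3 0 0 0 1" --pt "0 0 1.5 0 0 0 1" --pt "0 0 0.8 0 0 0 1" --pt "0 0 0 0 0 0 1" --pt "0 0 0 0 0 0 1"

```text
clock: 10.42
tcp_pos: [0.5802, 0.0921, 0.086]
orientation: [[-0.016, 1.0, 0.002], [1.0, 0.016, 0.0], [0.0, 0.002, -1.0]]
force: [-0.3, 0.2, -0.5]
opening: 0.086
```

Run:
```python
from h import *
s=state();im=read_camera("wrist");cv2.imwrite("pics/w4.png",im);print(s["tcp_pos"],s["orientation"],s["opening"],s["force"])
```

```text
[0.5802 0.0921 0.086 ] [[-0.0162  0.9999  0.0016]
 [ 0.9999  0.0162  0.0002]
 [ 0.0002  0.0016 -1.    ]] 0.08602491556230511 [-0.3115  0.1714 -0.4759]
```

View pics/w4.png

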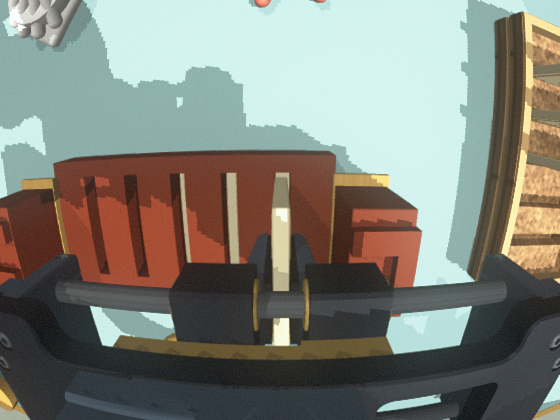

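>>> drive_tool --pt "0.05 -0.05 0.5 0 0 0 1" --pt "0 0 0.4 0 0 0 1" --pt "0 0 0.3 0 0 0 1" --pt "0 0 0.3 0 0 0 1" --pt "0 0 0.3 0 0 0 1" --pt "0 0 0 0 0 0 1"

```text
clock: 11.22
tcp_pos: [0.5815, 0.0926, 0.0683]
orientation: [[-0.016, 1.0, 0.005], [1.0, 0.016, 0.0], [0.0, 0.005, -1.0]]
force: [5.5, -2.3, 10.0]
opening: 0.087
```

Run:
```python
from h import *
s=state();im=read_camera("wrist");print(s["tcp_pos"],s["orientation"],s["opening"],s["force"],s["wrist_torque"])
im2=read_camera("scene")
cv2.imwrite("pics/w5z.png",np.hstack([cv2.resize(im[140:260,180:360],None,fx=4,fy=4,interpolation=cv2.INTER_CUBIC)]))
cv2.imwrite("pics/s5.png",cv2.resize(im2[160:280,210:350],None,fx=4,fy=4,interpolation=cv2.INTER_CUBIC))
```

```text
[0.5815 0.0926 0.0683] [[-0.0163  0.9999  0.0046]
 [ 0.9999  0.0163  0.0003]
 [ 0.0003  0.0047 -1.    ]] 0.08714181492877661 [ 5.4724 -2.341   9.9775] [-0.1021 -0.8461  0.0228]
```

View pics/w5z.png

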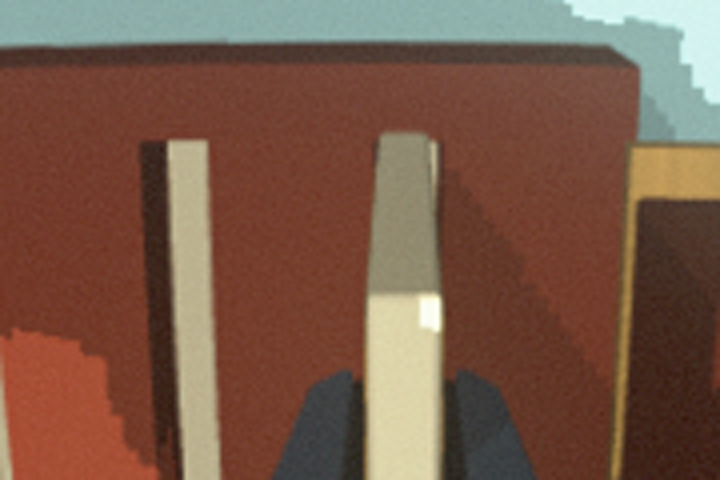

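View pics/s5.png

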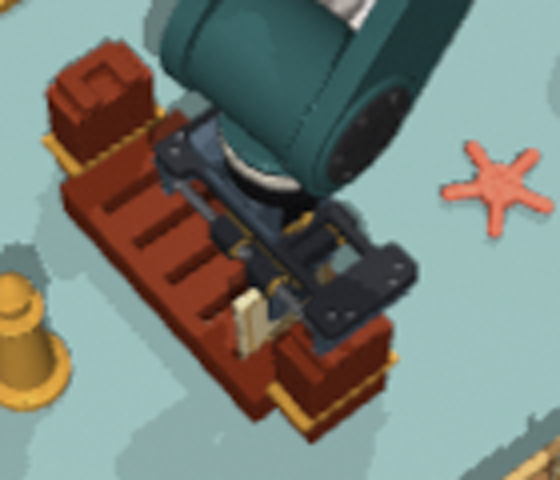

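>>> drive_tool --pt "0 0 -0.9 0 0 0 1" --pt "0 0.35 0 0 0 0 1" --pt "0 0 0.3 0 0 0 1" --pt "0 0 0.3 0 0 0 1" --pt "0 0 0.2 0 0 0 1" --pt "0 0 0.2 0 0 0 1" --pt "0 0 0 0 0 0 1"

```text
clock: 12.2
tcp_pos: [0.5835, 0.0926, 0.0665]
orientation: [[-0.016, 1.0, 0.002], [1.0, 0.016, 0.0], [0.0, 0.002, -1.0]]
force: [1.6, -0.5, 8.2]
opening: 0.086
```

Run:
```python
from h import *
s=state();im=read_camera("wrist");print(s["tcp_pos"],s["force"],s["wrist_torque"])
cv2.imwrite("pics/w6z.png",np.hstack([cv2.resize(im[140:260,180:360],None,fx=4,fy=4,interpolation=cv2.INTER_CUBIC)]))
```

```text
[0.5835 0.0926 0.0665] [ 1.6362 -0.5167  8.224 ] [-0.0441 -0.2636  0.0117]
```

View pics/w6z.png

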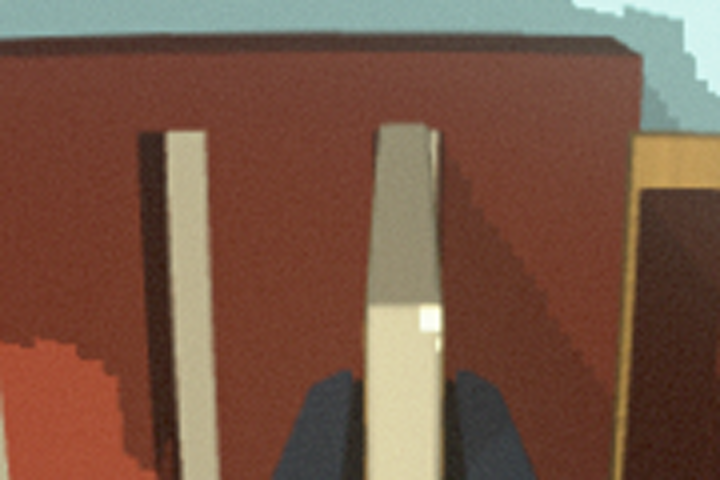

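>>> drive_tool --pt "0 0 -1.5 0 0 0 1" --pt "0 0 -1.5 0 0 0 1" --pt "0 0 0 0 0 0 1" --pt "0 0 0 0 0 0 1"

```text
clock: 12.75
tcp_pos: [0.5823, 0.0925, 0.0959]
orientation: [[-0.016, 1.0, 0.0], [1.0, 0.016, 0.0], [0.0, 0.0, -1.0]]
force: [0.5, -0.1, 0.2]
opening: 0.086
```

Run:
```python
from h import *
s=state();im=read_camera("wrist");print(s["tcp_pos"],s["orientation"],s["force"],s["wrist_torque"])
cv2.imwrite("pics/w7.png",im)
cv2.imwrite("pics/w7z.png",np.hstack([cv2.resize(im[130:280,180:380],None,fx=4,fy=4,interpolation=cv2.INTER_CUBIC)]))
```

```text
[0.5823 0.0925 0.0959] [[-0.0162  0.9999  0.    ]
 [ 0.9999  0.0162  0.    ]
 [ 0.      0.     -1.    ]] [ 0.5156 -0.0994  0.1905] [ 0.0583 -0.1047  0.001 ]
```

View pics/w7z.png

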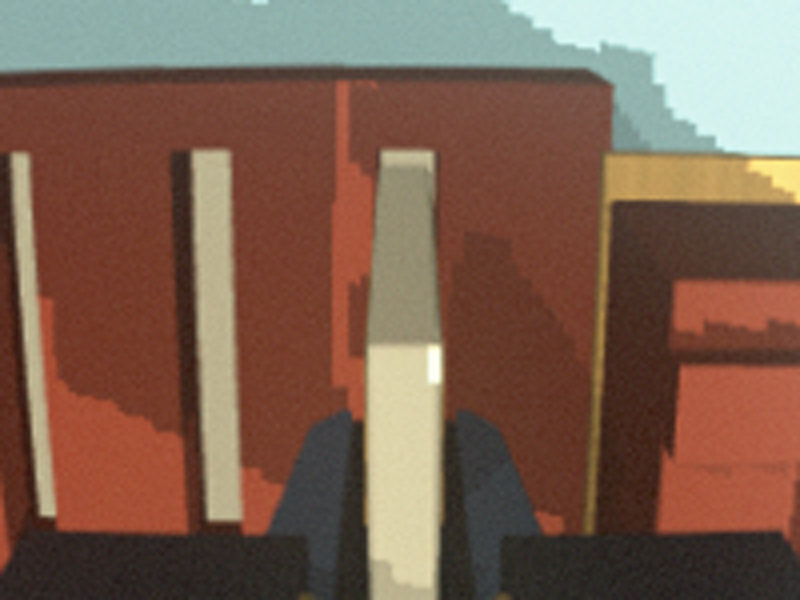

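```bash
cat >> h.py <<'E'
def tproj(q):
    c=camera_info("wrist");m=c["mtx"];H=c["hand_eye"];q=(np.atleast_2d(np.array(q,float))-H[:3,3])@H[:3,:3]
    r=np.linalg.norm(q[:,:2],axis=1);th=np.arctan2(r,q[:,2]);return m[:2,2]+m[0,0]*th[:,None]*q[:,:2]/r[:,None]
E
python3 - <<'E'
from h import *
for sl in(0,-.005,-.01):
    print(sl,tproj([[0,-.04,-.0366+sl],[0,-.04,.0384+sl],[0,-.042,-.0366+sl],[0,-.042,.0384+sl]]))
im=cv2.imread("pics/w3.png");cv2.imwrite("pics/w3l.png",cv2.resize(im[160:280,220:340],None,fx=5,fy=5,interpolation=cv2.INTER_CUBIC))
E
```

```text
0 [[281.0082 213.1626]
 [281.1282 179.887 ]
 [281.0052 208.6859]
 [281.1262 176.8774]]
-0.005 [[280.9955 216.6528]
 [281.1229 181.3763]
 [280.9924 212.0314]
 [281.1209 178.2981]]
-0.01 [[280.9818 220.3989]
 [281.1173 182.9376]
 [280.9785 215.6245]
 [281.1153 179.7877]]
```

View pics/w3l.png

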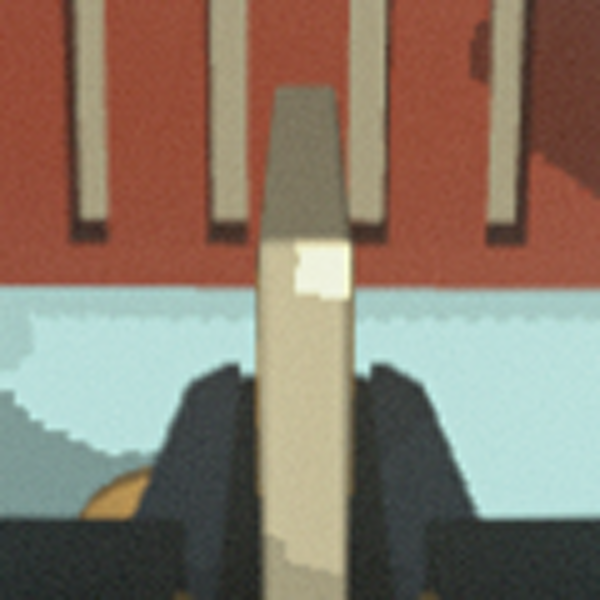

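>>> drive_tool --pt "0 0 0 -0.085 0 0 1" --pt "0 0.1 0 0 0 0 1" --pt "0 0 0.7 0 0 0 1" --pt "0 0 0.7 0 0 0 1" --pt "0 0 0 0 0 0 1" --pt "0 0 0 0 0 0 1" --grip_force 30

```text
clock: 13.55
tcp_pos: [0.5848, 0.0925, 0.0819]
orientation: [[-0.016, 0.996, 0.084], [1.0, 0.016, 0.001], [-0.0, 0.084, -0.996]]
force: [0.4, -0.3, -0.7]
opening: 0.087
```

Run:
```python
from h import *
s=state();im=read_camera("wrist");print(s["tcp_pos"],s["orientation"],s["force"],s["wrist_torque"])
cv2.imwrite("pics/w8.png",im)
cv2.imwrite("pics/w8z.png",np.hstack([cv2.resize(im[130:280,180:380],None,fx=4,fy=4,interpolation=cv2.INTER_CUBIC)]))
```

```text
[0.5848 0.0925 0.0819] [[-0.0162  0.9963  0.0844]
 [ 0.9999  0.0161  0.0013]
 [-0.      0.0844 -0.9964]] [ 0.4172 -0.3004 -0.7432] [ 0.0837 -0.073   0.0466]
```

View pics/w8z.png

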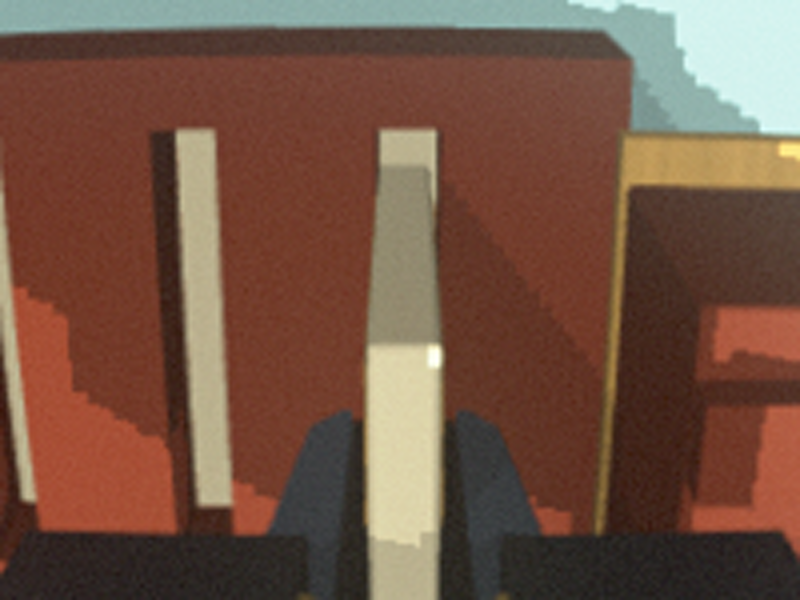

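Run:
```python
from h import *
s=state()
print("slot end",wray([[282,162.7]],.034,s)); 
for z in(.036,.040,.044,.048): print(z,wray([[281,171.5]],z,s))
for z in(.115,.118,.121): print(z,wray([[281,216]],z,s))
```

```text
slot end [[0.5381 0.0923 0.034 ]]
0.036 [[0.5437 0.0918 0.036 ]]
0.04 [[0.5427 0.0918 0.04  ]]
0.044 [[0.5416 0.0917 0.044 ]]
0.048 [[0.5406 0.0917 0.048 ]]
0.115 [[0.5432 0.0918 0.115 ]]
0.118 [[0.542  0.0918 0.118 ]]
0.121 [[0.5408 0.0918 0.121 ]]
```

>>> drive_tool --pt "0.05 -0.1 0 0 0 0 1" --pt "0 -0.04 0.5 0 0 0 1" --pt "0 -0.04 0.5 0 0 0 1" --pt "0 -0.04 0.5 0 0 0 1" --pt "0 0 0 0 0 0 1"

```text
clock: 14.22
tcp_pos: [0.5834, 0.093, 0.0664]
orientation: [[-0.016, 0.996, 0.084], [1.0, 0.016, 0.001], [-0.0, 0.084, -0.996]]
force: [-0.5, 0.4, -0.8]
opening: 0.087
```

>>> drive_tool --pt "0 -0.03 0.4 0 0 0 1" --pt "0 -0.03 0.4 0 0 0 1" --pt "0 -0.03 0.4 0 0 0 1" --pt "0 -0.02 0.2 0 0 0 1" --pt "0 -0.01 0.2 0 0 0 1" --pt "0 -0.01 0.1 0 0 0 1" --pt "0 0 0 0 0 0 1"

```text
clock: 15.1
tcp_pos: [0.5839, 0.093, 0.0498]
orientation: [[-0.016, 0.996, 0.085], [1.0, 0.016, 0.001], [0.0, 0.085, -0.996]]
force: [0.1, -0.5, -1.2]
opening: 0.085
```

>>> drive_tool --pt "0 -0.01 0.1 0 0 0 1" --pt "0 0 0 0 0 0 1"

```text
clock: 15.35
tcp_pos: [0.5839, 0.093, 0.0489]
orientation: [[-0.016, 0.996, 0.085], [1.0, 0.016, 0.001], [0.0, 0.085, -0.996]]
force: [0.1, 0.8, -1.3]
opening: 0.084
```

>>> drive_tool --pt "0 -0.01 0.1 0 0 0 1" --pt "0 0 0 0 0 0 1"

```text
clock: 15.6
tcp_pos: [0.5838, 0.093, 0.0478]
orientation: [[-0.016, 0.996, 0.085], [1.0, 0.016, 0.001], [-0.0, 0.085, -0.996]]
force: [-0.9, -0.1, -0.8]
opening: 0.086
```

>>> drive_tool --pt "0 -0.01 0.1 0 0 0 1" --pt "0 0 0 0 0 0 1"

```text
clock: 15.85
tcp_pos: [0.5839, 0.0931, 0.0475]
orientation: [[-0.016, 0.996, 0.085], [1.0, 0.016, 0.001], [-0.0, 0.085, -0.996]]
force: [-6.4, -1.5, 14.9]
opening: 0.085
```

>>> drive_tool --pt "0 -0.01 0.1 0 0 0 1" --pt "0 0 0 0 0 0 1"

```text
clock: 16.1
tcp_pos: [0.584, 0.093, 0.0474]
orientation: [[-0.016, 0.996, 0.085], [1.0, 0.016, 0.001], [-0.0, 0.085, -0.996]]
force: [-14.6, -2.5, 31.9]
opening: 0.087
```

>>> drive_tool --pt "0 0.01 -0.15 0 0 0 1" --pt "0 0 0 0 0 0 0.78" --pt "0 0 0 0 0 0 0.78" --pt "0 0 0 0 0 0 0.78" --pt "0 0 0 0 0 0 0.78"

```text
clock: 16.73
tcp_pos: [0.5838, 0.093, 0.0473]
orientation: [[-0.016, 0.996, 0.085], [1.0, 0.016, 0.001], [-0.0, 0.085, -0.996]]
force: [-0.5, -0.3, 0.1]
opening: 0.224
```

>>> drive_tool --pt "0 0.08 -1 0 0 0 0.78" --pt "0 0.16 -2 0 0 0 0.78" --pt "0 0.24 -3 0 0 0 0.78" --pt "0 0.4 -5 0 0 0 0.78" --pt "0 0.4 -5 0 0 0 0.78" --pt "0 0.4 -5 0.085 0 0 0.78" --pt "0 0 0 0 0 0 0.78"

```text
clock: 17.6
tcp_pos: [0.5853, 0.0933, 0.2639]
orientation: [[-0.016, 1.0, 0.007], [1.0, 0.016, 0.001], [0.001, 0.007, -1.0]]
force: [-0.1, -0.2, 0.2]
opening: 0.22
```

Run:
```python
from h import *
s=state();im=read_camera("wrist");print(s["tcp_pos"],s["orientation"],s["force"],s["wrist_torque"])
cv2.imwrite("pics/w9.png",im)
```

```text
[0.5853 0.0933 0.2639] [[-0.0161  0.9998  0.0073]
 [ 0.9999  0.0161  0.001 ]
 [ 0.0009  0.0073 -1.    ]] [-0.1078 -0.2467  0.1675] [ 0.1043 -0.1227 -0.0414]
```

View pics/w9.png

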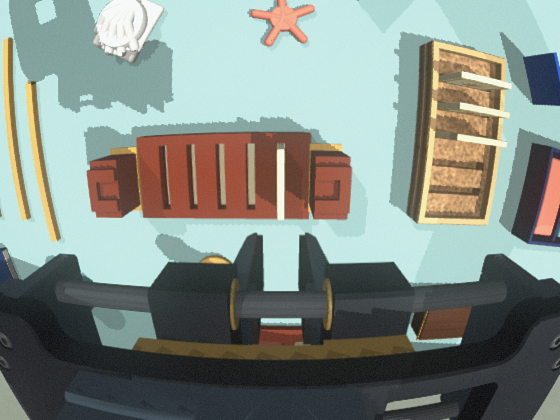

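Run:
```python
from meas import *
s=state();im=read_camera("wrist");print(s["tcp_pos"],s["orientation"])
lids(im,s,(130,120,330,225))
```

```text
[0.5839 0.0931 0.2611] [[-0.0161  0.9999  0.0047]
 [ 0.9999  0.0161  0.0006]
 [ 0.0005  0.0047 -1.    ]]
px [282.5 186.5] ctr [0.5797 0.0945] LxW 0.07955089678164969 0.01170362974682287 ang 1.1807547946107682
px [251.0816 175.4983] ctr [0.5675 0.0602] LxW 0.0653648796109377 0.005394816020807606 ang 0.9848102447492647
```

>>> drive_tool --pt "4.12 -1.08 0 0 0 0 0.78" --pt "4.12 -1.08 0 0 0 0 0.78" --pt "4.12 -1.08 0 0 0 0 0.78" --pt "4.12 -1.08 0 0 0 0 0.78" --pt "4.12 -1.08 0 0 0 0 0.78" --pt "4.12 -1.08 0 0 0 0 0.78" --pt "0 0 0 0 0 0 0.78"

```text
clock: 18.58
tcp_pos: [0.5123, 0.3407, 0.2567]
orientation: [[-0.019, 1.0, -0.001], [1.0, 0.019, -0.001], [-0.001, -0.001, -1.0]]
force: [0.7, -0.4, 0.1]
opening: 0.22
```

>>> drive_tool --pt "0 0 0 0 0 0.179 0.78" --pt "0 0 0 0 0 0.179 0.78" --pt "0 0 0 0 0 0.179 0.78" --pt "0 0 0 0 0 0.179 0.78" --pt "0 0 0 0 0 0.179 0.78" --pt "0 0 0 0 0 0.179 0.78" --pt "0 0 0 0 0 0.179 0.78" --pt "0 0 0 0 0 0.179 0.78" --pt "0 0 0 0 0 0.176 0.78" --pt "0 0 0 0 0 0 0.78" --pt "0 0 0 0 0 0 0.78"

```text
clock: 19.95
tcp_pos: [0.5138, 0.3385, 0.2576]
orientation: [[1.0, -0.017, -0.001], [-0.017, -1.0, -0.0], [-0.001, 0.0, -1.0]]
force: [-1.0, 0.3, 0.2]
opening: 0.221
```

Run:
```python
from meas import *
s=state();im=read_camera("wrist");cv2.imwrite("pics/w10.png",im);print(s["tcp_pos"],s["orientation"])
lids(im,s,(130,120,430,235))
```

```text
[0.5138 0.3385 0.2576] [[ 0.9998 -0.0173 -0.0005]
 [-0.0173 -0.9998 -0.0004]
 [-0.0005  0.0005 -1.    ]]
px [213.3113 189.9805] ctr [0.4395 0.3414] LxW 0.07925510088399028 0.00854918714082982 ang 89.768850945918
px [282.5 189.5] ctr [0.5156 0.3401] LxW 0.07907600370056005 0.007390322264695239 ang 89.18202434538897
px [247.2679 189.4922] ctr [0.4773 0.3409] LxW 0.07947336316386593 0.007963440955654776 ang 89.30528437297215
```

View pics/w10.png

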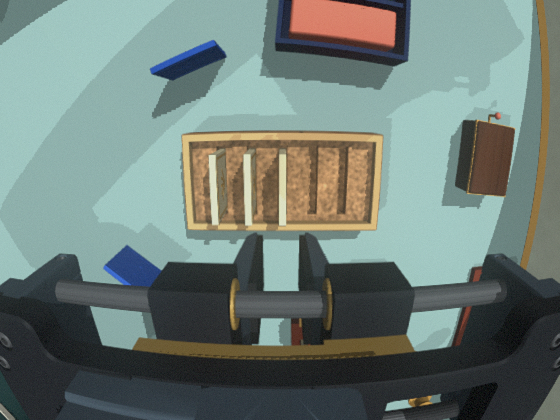

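>>> drive_tool --pt "0.17 -0.23 0 0 0 0 0.78" --pt "0 0 5 0 0 0 0.78" --pt "0 0 5 0 0 0 0.78" --pt "0 0 5 0 0 0 0.78" --pt "0 0 2 0 0 0 0.78" --pt "0 0 0 0 0 0 0.78"

```text
clock: 20.75
tcp_pos: [0.5155, 0.3413, 0.0876]
orientation: [[1.0, -0.02, -0.001], [-0.02, -1.0, -0.001], [-0.001, 0.001, -1.0]]
force: [0.2, 0.5, 0.6]
opening: 0.218
```

>>> drive_tool --pt "0 0 1.5 0 0 0 0.78" --pt "0 0 1.5 0 0 0 0.78" --pt "0 0 0.9 0 0 0 0.78" --pt "0 0 0 0 0 0 0.78" --pt "0 0 0 0 0 0 1" --pt "0 0 0 0 0 0 1" --pt "0 0 0 0 0 0 1" --pt "0 0 0 0 0 0 1" --grip_force 30

```text
clock: 21.75
tcp_pos: [0.5159, 0.3415, 0.0494]
orientation: [[1.0, -0.021, 0.0], [-0.021, -1.0, 0.0], [0.0, -0.0, -1.0]]
force: [-0.5, -0.2, 5.0]
opening: 0.086
```

>>> drive_tool --pt "0 0 -1 0 0 0 1" --pt "0 0 -3 0 0 0 1" --pt "0 0 -5 0 0 0 1" --pt "0 0 -5 0 0 0 1" --pt "0 0 -5 0 0 0 1"

```text
clock: 22.38
tcp_pos: [0.5154, 0.3412, 0.2413]
orientation: [[1.0, -0.021, 0.0], [-0.021, -1.0, 0.0], [0.0, -0.0, -1.0]]
force: [2.0, -0.2, -1.7]
opening: 0.086
```

>>> drive_tool --pt "0 0 0 0 0 -0.179 1" --pt "0 0 0 0 0 -0.179 1" --pt "0 0 0 0 0 -0.179 1" --pt "0 0 0 0 0 -0.179 1" --pt "0 0 0 0 0 -0.179 1" --pt "0 0 0 0 0 -0.179 1" --pt "0 0 0 0 0 -0.179 1" --pt "0 0 0 0 0 -0.179 1" --pt "0 0 0 0 0 -0.176 1" --pt "0 0 0 0 0 0 1"

```text
clock: 23.62
tcp_pos: [0.5156, 0.3413, 0.2394]
orientation: [[-0.015, 1.0, 0.0], [1.0, 0.015, 0.0], [0.0, 0.0, -1.0]]
force: [0.0, 0.1, -1.1]
opening: 0.084
```

>>> drive_tool --pt "-4.09 0.86 0 0 0 0 1" --pt "-4.09 0.86 0 0 0 0 1" --pt "-4.09 0.86 0 0 0 0 1" --pt "-4.09 0.86 0 0 0 0 1" --pt "-4.09 0.86 0 0 0 0 1" --pt "-4.09 0.86 0 0 0 0 1" --pt "-4.09 0.86 0 0 0 0 1" --pt "0 0 5 0 0 0 1" --pt "0 0 5 0 0 0 1" --pt "0 0 4 0 0 0 1" --pt "0 0 0 0 0 0 1" --pt "0 0 0 0 0 0 1"

```text
clock: 25.12
tcp_pos: [0.5814, 0.0562, 0.1007]
orientation: [[-0.014, 1.0, 0.002], [1.0, 0.014, 0.0], [0.0, 0.002, -1.0]]
force: [0.3, 0.4, -1.2]
opening: 0.088
```

Run:
```python
from h import *
s=state();im=read_camera("wrist");print(s["tcp_pos"],s["orientation"],s["force"],s["wrist_torque"])
cv2.imwrite("pics/w11.png",im)
cv2.imwrite("pics/w11z.png",np.hstack([cv2.resize(im[130:280,180:380],None,fx=4,fy=4,interpolation=cv2.INTER_CUBIC)]))
```

```text
[0.5814 0.0562 0.1007] [[-0.0144  0.9999  0.0015]
 [ 0.9999  0.0144  0.0001]
 [ 0.0001  0.0015 -1.    ]] [ 0.3292  0.3517 -1.2497] [ 0.1373 -0.1265  0.0236]
```

View pics/w11z.png

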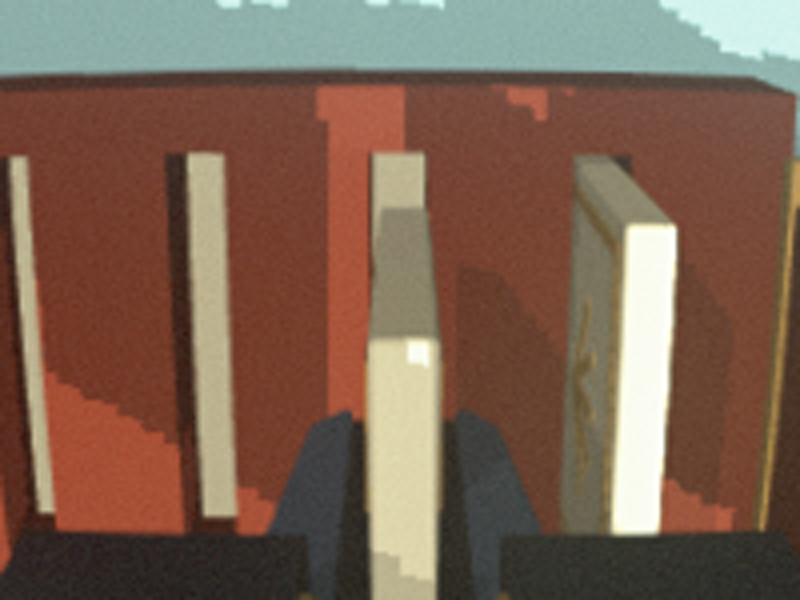

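Run:
```python
from h import *
s=state()
print("slot end",wray([[279.4,168.3]],.034,s)); 
print("lid bot",wray([[280.4,182]],.0613,s));print("lid top",wray([[281,215]],.1363,s))
```

```text
slot end [[0.5388 0.0543 0.034 ]]
lid bot [[0.5435 0.0552 0.0613]]
lid top [[0.5429 0.0556 0.1363]]
```

>>> drive_tool --pt "-0.1 -0.18 0 0 0 0 1" --pt "0 0 1 0 0 0 1" --pt "0 0 0.6 0 0 0 1" --pt "0 0 0.5 0 0 0 1" --pt "0 0 0.5 0 0 0 1" --pt "0 0 0.5 0 0 0 1" --pt "0 0 0.3 0 0 0 1" --pt "0 0 0 0 0 0 1"

```text
clock: 26.18
tcp_pos: [0.5786, 0.0551, 0.0648]
orientation: [[-0.016, 1.0, -0.0], [1.0, 0.016, -0.0], [-0.0, -0.0, -1.0]]
force: [-1.1, 0.2, -1.5]
opening: 0.084
```

Bottom edge is about 9 mm into the slot, without contact; going on.

>>> drive_tool --pt "0 0 0.4 0 0 0 1" --pt "0 0 0.4 0 0 0 1" --pt "0 0 0.3 0 0 0 1" --pt "0 0 0.2 0 0 0 1" --pt "0 0 0.1 0 0 0 1" --pt "0 0 0 0 0 0 1"

```text
clock: 26.92
tcp_pos: [0.5787, 0.0551, 0.051]
orientation: [[-0.016, 1.0, -0.0], [1.0, 0.016, -0.0], [-0.0, -0.0, -1.0]]
force: [-0.2, 0.4, -0.9]
opening: 0.086
```

>>> drive_tool --pt "0 0 0.1 0 0 0 1" --pt "0 0 0 0 0 0 1"

```text
clock: 27.18
tcp_pos: [0.5787, 0.055, 0.05]
orientation: [[-0.016, 1.0, -0.0], [1.0, 0.016, -0.0], [-0.0, -0.0, -1.0]]
force: [-0.7, -0.1, -0.6]
opening: 0.086
```

>>> drive_tool --pt "0 0 0.05 0 0 0 1" --pt "0 0 0.05 0 0 0 1"

```text
clock: 27.42
tcp_pos: [0.5788, 0.0551, 0.0494]
orientation: [[-0.016, 1.0, -0.0], [1.0, 0.016, 0.0], [0.0, -0.0, -1.0]]
force: [-5.7, -1.0, 13.4]
opening: 0.087
```

>>> drive_tool --pt "0 0 -0.05 0 0 0 0.78" --pt "0 0 0 0 0 0 0.78" --pt "0 0 0 0 0 0 0.78" --pt "0 0 0 0 0 0 0.78" --pt "0 0 -1 0 0 0 0.78" --pt "0 0 -2 0 0 0 0.78" --pt "0 0 -4 0 0 0 0.78" --pt "0 0 -5 0 0 0 0.78" --pt "0 0 -5 0 0 0 0.78" --pt "0 0 -4 0 0 0 0.78"

```text
clock: 28.68
tcp_pos: [0.5789, 0.0551, 0.2634]
orientation: [[-0.016, 1.0, 0.003], [1.0, 0.016, 0.0], [0.0, 0.003, -1.0]]
force: [-0.6, -0.1, 0.2]
opening: 0.22
```

>>> drive_tool --pt "4.09 -1.385 0 0 0 0 0.78" --pt "4.09 -1.385 0 0 0 0 0.78" --pt "4.09 -1.385 0 0 0 0 0.78" --pt "4.09 -1.385 0 0 0 0 0.78" --pt "4.09 -1.385 0 0 0 0 0.78" --pt "4.09 -1.385 0 0 0 0 0.78" --pt "4.09 -1.385 0 0 0 0 0.78"

```text
clock: 29.55
tcp_pos: [0.4765, 0.3411, 0.2613]
orientation: [[-0.016, 1.0, 0.001], [1.0, 0.016, 0.001], [0.001, 0.001, -1.0]]
force: [1.0, 0.7, -0.2]
opening: 0.219
```

>>> drive_tool --pt "0 0 0 0 0 0.179 0.78" --pt "0 0 0 0 0 0.179 0.78" --pt "0 0 0 0 0 0.179 0.78" --pt "0 0 0 0 0 0.179 0.78" --pt "0 0 0 0 0 0.179 0.78" --pt "0 0 0 0 0 0.179 0.78" --pt "0 0 0 0 0 0.179 0.78" --pt "0 0 0 0 0 0.179 0.78" --pt "0 0 0 0 0 0.174 0.78" --pt "0 0 0 0 0 0 0.78" --pt "0 0 0 0 0 0 0.78"

```text
clock: 30.92
tcp_pos: [0.4772, 0.3397, 0.2603]
orientation: [[1.0, -0.015, 0.001], [-0.015, -1.0, 0.0], [0.001, -0.0, -1.0]]
force: [0.3, 0.5, -0.2]
opening: 0.22
```

Run:
```python
from meas import *
s=state();im=read_camera("wrist");cv2.imwrite("pics/w12.png",im);print(s["tcp_pos"],s["orientation"])
lids(im,s,(190,120,430,235))
im=read_camera("top");cv2.imwrite("pics/t12.png",im)
```

```text
[0.4772 0.3397 0.2603] [[ 0.9999 -0.015   0.0006]
 [-0.015  -0.9999  0.0004]
 [ 0.0006 -0.0004 -1.    ]]
px [281. 190.] ctr [0.4775 0.3404] LxW 0.07859711362153762 0.006387752747413565 ang 89.2290482985835
px [245.8887 189.4859] ctr [0.439  0.3416] LxW 0.0799849742494488 0.007873569028585027 ang 88.64385809277843
```

View pics/t12.png

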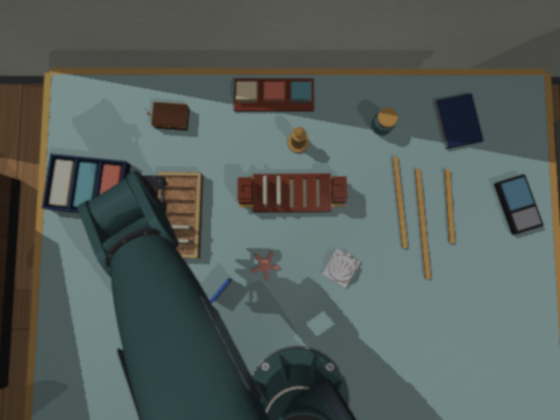

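>>> drive_tool --pt "0 -0.14 5 0 0 0 0.78" --pt "0 0 5 0 0 0 0.78" --pt "0 0 5 0 0 0 0.78" --pt "0 0 2.5 0 0 0 0.78" --pt "0 0 1.5 0 0 0 0.78" --pt "0 0 1.3 0 0 0 0.78" --pt "0 0 0.8 0 0 0 0.78" --pt "0 0 0 0 0 0 0.78"

```text
clock: 32.02
tcp_pos: [0.4772, 0.3412, 0.0485]
orientation: [[1.0, -0.019, -0.0], [-0.019, -1.0, -0.0], [-0.0, 0.0, -1.0]]
force: [0.5, -0.1, 0.5]
opening: 0.22
```

>>> drive_tool --pt "0 0 0 0 0 0 1" --pt "0 0 0 0 0 0 1" --pt "0 0 0 0 0 0 1" --pt "0 0 0 0 0 0 1"

```text
clock: 32.52
tcp_pos: [0.4776, 0.3414, 0.0492]
orientation: [[1.0, -0.019, 0.001], [-0.019, -1.0, 0.0], [0.001, -0.001, -1.0]]
force: [-1.1, -1.8, 6.3]
opening: 0.086
```

>>> drive_tool --pt "0 0 -1 0 0 0 1" --pt "0 0 -3 0 0 0 1" --pt "0 0 -5 0 0 0 1" --pt "0 0 -5 0 0 0 1" --pt "0 0 -5 0 0 0 1"

```text
clock: 33.15
tcp_pos: [0.4769, 0.341, 0.2408]
orientation: [[1.0, -0.019, 0.0], [-0.019, -1.0, 0.0], [0.0, -0.0, -1.0]]
force: [-0.1, -1.0, 0.2]
opening: 0.083
```

>>> drive_tool --pt "0 0 0 0 0 -0.179 1" --pt "0 0 0 0 0 -0.179 1" --pt "0 0 0 0 0 -0.179 1" --pt "0 0 0 0 0 -0.179 1" --pt "0 0 0 0 0 -0.179 1" --pt "0 0 0 0 0 -0.179 1" --pt "0 0 0 0 0 -0.179 1" --pt "0 0 0 0 0 -0.179 1" --pt "0 0 0 0 0 -0.174 1" --pt "0 0 0 0 0 0 1"

```text
clock: 34.4
tcp_pos: [0.4771, 0.3411, 0.239]
orientation: [[-0.015, 1.0, 0.0], [1.0, 0.015, 0.0], [0.0, 0.0, -1.0]]
force: [-0.2, -0.3, 0.1]
opening: 0.083
```

>>> drive_tool --pt "-4.05 1.22 0 0 0 0 1" --pt "-4.05 1.22 0 0 0 0 1" --pt "-4.05 1.22 0 0 0 0 1" --pt "-4.05 1.22 0 0 0 0 1" --pt "-4.05 1.22 0 0 0 0 1" --pt "-4.05 1.22 0 0 0 0 1" --pt "-4.05 1.22 0 0 0 0 1" --pt "-4.05 1.22 0 0 0 0 1" --pt "0 0 5 0 0 0 1" --pt "0 0 5 0 0 0 1" --pt "0 0 4 0 0 0 1" --pt "0 0 0 0 0 0 1"

```text
clock: 35.9
tcp_pos: [0.5781, 0.0188, 0.0964]
orientation: [[-0.013, 1.0, -0.005], [1.0, 0.013, 0.0], [0.0, -0.005, -1.0]]
force: [-0.2, 0.0, -0.3]
opening: 0.086
```

Run:
```python
from h import *
s=state();im=read_camera("wrist");print(s["tcp_pos"],s["orientation"],s["force"],s["wrist_torque"])
cv2.imwrite("pics/w13.png",im)
cv2.imwrite("pics/w13z.png",np.hstack([cv2.resize(im[130:280,180:380],None,fx=4,fy=4,interpolation=cv2.INTER_CUBIC)]))
```

```text
[0.5781 0.0188 0.0964] [[-0.0125  0.9999 -0.005 ]
 [ 0.9999  0.0125  0.0001]
 [ 0.0001 -0.005  -1.    ]] [-0.1671  0.034  -0.2983] [ 0.1172 -0.1852 -0.0254]
```

View pics/w13z.png

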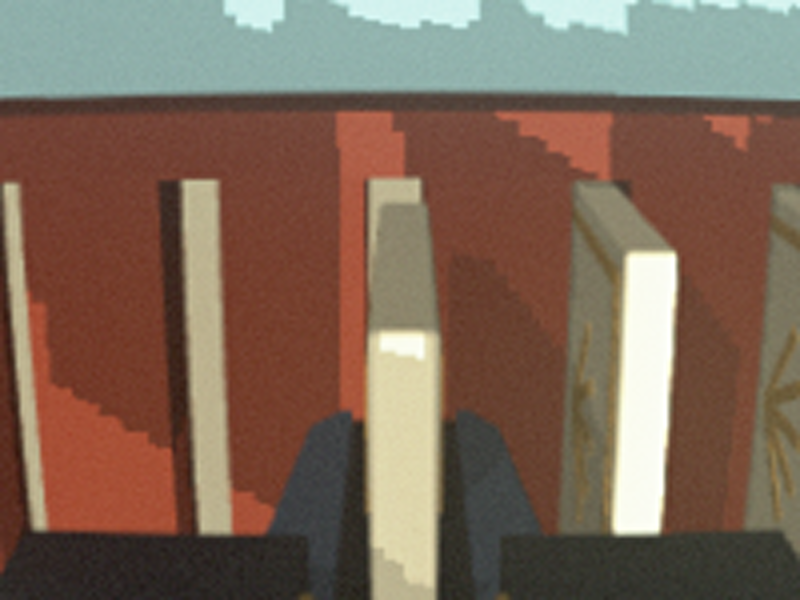

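Run:
```python
from h import *
s=state()
print("slot end",wray([[278.4,175.2]],.034,s)); b=s["tcp_pos"][2]-.0392
print("lid bot",wray([[280.7,181]],b,s));print("lid top",wray([[281,212.7]],b+.075,s)); print(s["tcp_pos"],s["joint_vel"])
```

```text
slot end [[0.5411 0.0163 0.034 ]]
lid bot [[0.5405 0.018  0.0593]]
lid top [[0.5397 0.0182 0.1343]]
[0.5796 0.0188 0.0985] [ 0.0026 -0.0415 -0.0262  0.0006  0.0058 -0.0145]
```

>>> drive_tool --pt "-0.16 0.1 0 0 0 0.003 1" --pt "0 0 0.6 0 0 0 1" --pt "0 0 0.5 0 0 0 1" --pt "0 0 0 0 0 0 1" --pt "0 0 0 0 0 0 1"

```text
clock: 36.58
tcp_pos: [0.5811, 0.0172, 0.0876]
orientation: [[-0.013, 1.0, -0.0], [1.0, 0.013, -0.0], [-0.0, -0.0, -1.0]]
force: [0.6, 0.7, -0.4]
opening: 0.09
```

Run:
```python
from h import *
s=state();im=read_camera("wrist");print(s["tcp_pos"],s["orientation"],s["force"],s["wrist_torque"])
cv2.imwrite("pics/w14z.png",np.hstack([cv2.resize(im[130:280,180:380],None,fx=4,fy=4,interpolation=cv2.INTER_CUBIC)]))
```

```text
[0.5811 0.0172 0.0876] [[-0.0131  0.9999 -0.    ]
 [ 0.9999  0.0131 -0.    ]
 [-0.     -0.     -1.    ]] [ 0.6123  0.7132 -0.3615] [ 0.0816 -0.1484 -0.0258]
```

View pics/w14z.png

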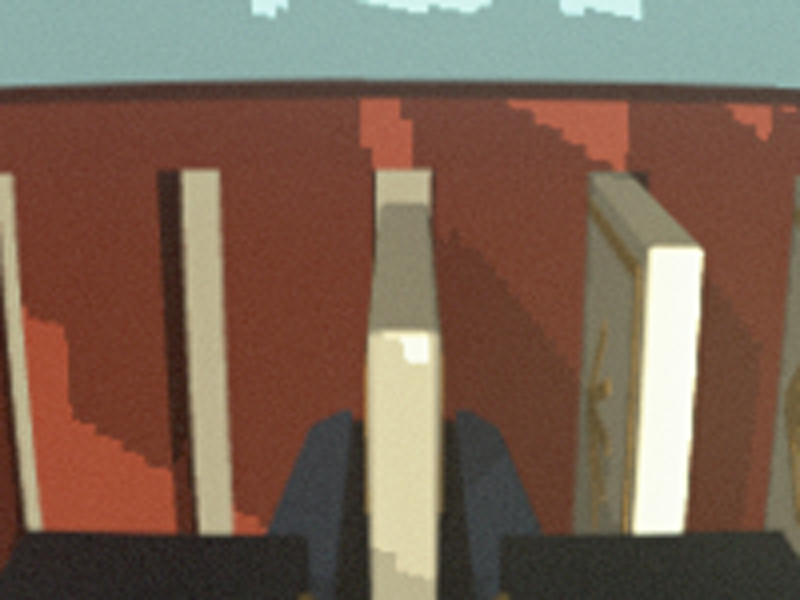

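Run:
```python
from h import *
s=state()
print("slot end",wray([[280.75,172.6]],.034,s)); b=s["tcp_pos"][2]-.0392
print("lid bot",wray([[281,181]],b,s));print("lid top",wray([[281,212.7]],b+.075,s)); print(s["tcp_pos"])
```

```text
slot end [[0.5389 0.0164 0.034 ]]
lid bot [[0.542  0.0166 0.0484]]
lid top [[0.5411 0.0167 0.1234]]
[0.5811 0.0172 0.0876]
```

>>> drive_tool --pt "0 -0.03 0.5 0 0 0 1" --pt "0 0 0.5 0 0 0 1" --pt "0 0 0.5 0 0 0 1" --pt "0 0 0.5 0 0 0 1" --pt "0 0 0.3 0 0 0 1" --pt "0 0 0 0 0 0 1"

```text
clock: 37.38
tcp_pos: [0.5806, 0.0172, 0.0643]
orientation: [[-0.013, 1.0, -0.0], [1.0, 0.013, 0.0], [0.0, -0.0, -1.0]]
force: [-0.7, 0.9, -0.3]
opening: 0.087
```

>>> drive_tool --pt "0 0 0.4 0 0 0 1" --pt "0 0 0.4 0 0 0 1" --pt "0 0 0.3 0 0 0 1" --pt "0 0 0.2 0 0 0 1" --pt "0 0 0.1 0 0 0 1" --pt "0 0 0 0 0 0 1"

```text
clock: 38.12
tcp_pos: [0.5807, 0.0172, 0.0505]
orientation: [[-0.013, 1.0, -0.0], [1.0, 0.013, -0.0], [-0.0, -0.0, -1.0]]
force: [0.5, 0.1, -1.2]
opening: 0.087
```

>>> drive_tool --pt "0 0 0.05 0 0 0 1" --pt "0 0 0.03 0 0 0 1"

```text
clock: 38.38
tcp_pos: [0.5808, 0.0172, 0.0498]
orientation: [[-0.013, 1.0, 0.0], [1.0, 0.013, 0.0], [0.0, 0.0, -1.0]]
force: [-0.6, -0.4, -0.6]
opening: 0.087
```

>>> drive_tool --pt "0 0 0.05 0 0 0 1" --pt "0 0 0.05 0 0 0 1"

```text
clock: 38.62
tcp_pos: [0.5808, 0.0172, 0.0491]
orientation: [[-0.013, 1.0, -0.0], [1.0, 0.013, 0.0], [0.0, -0.0, -1.0]]
force: [-6.3, 0.1, 14.3]
opening: 0.087
```

>>> drive_tool --pt "0 0 -0.05 0 0 0 0.78" --pt "0 0 0 0 0 0 0.78" --pt "0 0 0 0 0 0 0.78" --pt "0 0 0 0 0 0 0.78" --pt "0 0 -1 0 0 0 0.78" --pt "0 0 -2 0 0 0 0.78" --pt "0 0 -4 0 0 0 0.78" --pt "0 0 -5 0 0 0 0.78" --pt "0 0 -5 0 0 0 0.78" --pt "0 0 -4 0 0 0 0.78"

```text
clock: 39.88
tcp_pos: [0.5809, 0.0172, 0.2631]
orientation: [[-0.013, 1.0, 0.003], [1.0, 0.013, 0.0], [-0.0, 0.003, -1.0]]
force: [-0.4, 0.1, -0.1]
opening: 0.218
```

>>> drive_tool --pt "4.05 -1.72 0 0 0 0 0.78" --pt "4.05 -1.72 0 0 0 0 0.78" --pt "4.05 -1.72 0 0 0 0 0.78" --pt "4.05 -1.72 0 0 0 0 0.78" --pt "4.05 -1.72 0 0 0 0 0.78" --pt "4.05 -1.72 0 0 0 0 0.78" --pt "4.05 -1.72 0 0 0 0 0.78" --pt "4.05 -1.72 0 0 0 0 0.78"

```text
clock: 40.88
tcp_pos: [0.4381, 0.3406, 0.2609]
orientation: [[-0.013, 1.0, 0.001], [1.0, 0.013, 0.001], [0.001, 0.001, -1.0]]
force: [1.6, 0.6, -0.3]
opening: 0.221
```

>>> drive_tool --pt "0 0 0 0 0 0.179 0.78" --pt "0 0 0 0 0 0.179 0.78" --pt "0 0 0 0 0 0.179 0.78" --pt "0 0 0 0 0 0.179 0.78" --pt "0 0 0 0 0 0.179 0.78" --pt "0 0 0 0 0 0.179 0.78" --pt "0 0 0 0 0 0.179 0.78" --pt "0 0 0 0 0 0.179 0.78" --pt "0 0 0 0 0 0.172 0.78" --pt "0 0 0 0 0 0 0.78" --pt "0 0 0 0 0 0 0.78"

```text
clock: 42.25
tcp_pos: [0.4389, 0.3393, 0.26]
orientation: [[1.0, -0.016, 0.001], [-0.016, -1.0, 0.0], [0.001, -0.0, -1.0]]
force: [-0.4, 1.1, 0.2]
opening: 0.22
```

Run:
```python
from meas import *
s=state();im=read_camera("wrist");cv2.imwrite("pics/w15.png",im);print(s["tcp_pos"],s["orientation"])
lids(im,s,(220,120,430,235))
```

```text
[0.4389 0.3393 0.26  ] [[ 0.9999 -0.0161  0.0006]
 [-0.0161 -0.9999  0.0004]
 [ 0.0006 -0.0004 -1.    ]]
px [281.  188.5] ctr [0.4393 0.3417] LxW 0.0794896925050944 0.006375277208196093 ang 89.16630905698592
```

>>> drive_tool --pt "0.03 -0.3 5 0 0 0 0.78" --pt "0 0 5 0 0 0 0.78" --pt "0 0 5 0 0 0 0.78" --pt "0 0 2.5 0 0 0 0.78" --pt "0 0 1.5 0 0 0 0.78" --pt "0 0 1.3 0 0 0 0.78" --pt "0 0 0.75 0 0 0 0.78" --pt "0 0 0 0 0 0 0.78"

```text
clock: 43.3
tcp_pos: [0.4393, 0.3424, 0.0488]
orientation: [[1.0, -0.02, 0.0], [-0.02, -1.0, 0.0], [0.0, -0.0, -1.0]]
force: [-0.5, -0.3, -0.3]
opening: 0.22
```

>>> drive_tool --pt "0 0 0 0 0 0 1" --pt "0 0 0 0 0 0 1" --pt "0 0 0 0 0 0 1" --pt "0 0 0 0 0 0 1"

```text
clock: 43.8
tcp_pos: [0.4396, 0.3426, 0.0493]
orientation: [[1.0, -0.02, 0.001], [-0.02, -1.0, 0.0], [0.001, -0.001, -1.0]]
force: [-0.3, -1.0, 7.1]
opening: 0.086
```

>>> drive_tool --pt "0 0 -1 0 0 0 1" --pt "0 0 -3 0 0 0 1" --pt "0 0 -5 0 0 0 1" --pt "0 0 -5 0 0 0 1" --pt "0 0 -5 0 0 0 1"

```text
clock: 44.42
tcp_pos: [0.4389, 0.3421, 0.2409]
orientation: [[1.0, -0.02, 0.0], [-0.02, -1.0, 0.0], [0.0, -0.0, -1.0]]
force: [0.0, -0.3, -0.9]
opening: 0.085
```

>>> drive_tool --pt "0 0 0 0 0 -0.179 1" --pt "0 0 0 0 0 -0.179 1" --pt "0 0 0 0 0 -0.179 1" --pt "0 0 0 0 0 -0.179 1" --pt "0 0 0 0 0 -0.179 1" --pt "0 0 0 0 0 -0.179 1" --pt "0 0 0 0 0 -0.179 1" --pt "0 0 0 0 0 -0.179 1" --pt "0 0 0 0 0 -0.174 1" --pt "0 0 0 0 0 0 1"

```text
clock: 45.68
tcp_pos: [0.4391, 0.3422, 0.2391]
orientation: [[-0.014, 1.0, 0.0], [1.0, 0.014, 0.0], [0.0, 0.0, -1.0]]
force: [0.0, 1.0, -1.6]
opening: 0.086
```

>>> drive_tool --pt "-4.03 1.52 0 0 0 0 1" --pt "-4.03 1.52 0 0 0 0 1" --pt "-4.03 1.52 0 0 0 0 1" --pt "-4.03 1.52 0 0 0 0 1" --pt "-4.03 1.52 0 0 0 0 1" --pt "-4.03 1.52 0 0 0 0 1" --pt "-4.03 1.52 0 0 0 0 1" --pt "-4.03 1.52 0 0 0 0 1" --pt "-4.03 1.52 0 0 0 0 1"

```text
clock: 46.8
tcp_pos: [0.5818, -0.0196, 0.2391]
orientation: [[-0.01, 1.0, 0.0], [1.0, 0.01, 0.0], [0.0, 0.0, -1.0]]
force: [-0.5, 1.0, -1.7]
opening: 0.089
```

>>> drive_tool --pt "0 0 4 0 0 0 1" --pt "0 0 5 0 0 0 1" --pt "0 0 4 0 0 0 1" --pt "0 0 2 0 0 0 1" --pt "0 0 0 0 0 0 1" --pt "0 0 0 0 0 0 1" --pt "0 0 0 0 0 0 1"

```text
clock: 47.68
tcp_pos: [0.5825, -0.0183, 0.0902]
orientation: [[-0.015, 1.0, 0.002], [1.0, 0.015, -0.0], [-0.0, 0.002, -1.0]]
force: [-0.2, -0.2, -1.3]
opening: 0.085
```

Run:
```python
from h import *
s=state();im=read_camera("wrist");print(s["tcp_pos"],s["orientation"],s["force"],s["joint_vel"])
cv2.imwrite("pics/w16z.png",np.hstack([cv2.resize(im[130:280,180:380],None,fx=4,fy=4,interpolation=cv2.INTER_CUBIC)]))
```

```text
[ 0.5825 -0.0183  0.0902] [[-0.0148  0.9999  0.0022]
 [ 0.9999  0.0148 -0.0001]
 [-0.0002  0.0022 -1.    ]] [-0.1542 -0.2099 -1.33  ] [ 0.0003  0.0062  0.0033  0.0009 -0.0033 -0.0018]
```

View pics/w16z.png

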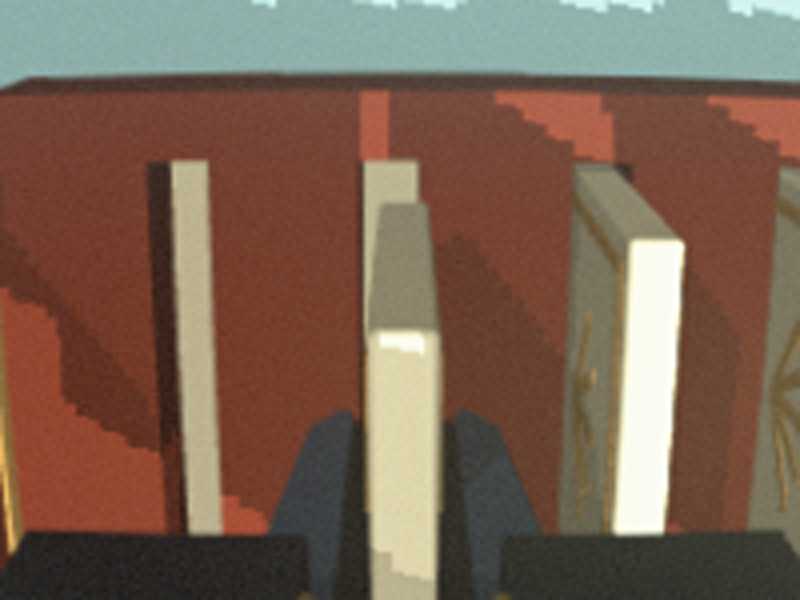

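Run:
```python
from h import *
s=state()
print("slot end",wray([[277.6,170.3]],.034,s)); b=s["tcp_pos"][2]-.0393
print("lid bot",wray([[281,180.8]],b,s));print("lid top",wray([[281,212.8]],b+.075,s)); print(s["tcp_pos"])
```

```text
slot end [[ 0.539  -0.0214  0.034 ]]
lid bot [[ 0.5432 -0.0189  0.0508]]
lid top [[ 0.5423 -0.0189  0.1258]]
[ 0.5823 -0.0183  0.0901]
```

>>> drive_tool --pt "-0.25 -0.13 0 0 0 0 1" --pt "0 0 0.5 0 0 0 1" --pt "0 0 0.5 0 0 0 1" --pt "0 0 0.5 0 0 0 1" --pt "0 0 0.5 0 0 0 1" --pt "0 0 0.5 0 0 0 1" --pt "0 0 0 0 0 0 1"

```text
clock: 48.6
tcp_pos: [0.58, -0.0207, 0.0633]
orientation: [[-0.015, 1.0, -0.001], [1.0, 0.015, 0.0], [0.0, -0.001, -1.0]]
force: [-0.4, 0.5, -1.4]
opening: 0.088
```

>>> drive_tool --pt "0 0 0.4 0 0 0 1" --pt "0 0 0.4 0 0 0 1" --pt "0 0 0.3 0 0 0 1" --pt "0 0 0.1 0 0 0 1" --pt "0 0 0.1 0 0 0 1" --pt "0 0 0 0 0 0 1"

```text
clock: 49.35
tcp_pos: [0.5803, -0.0208, 0.0507]
orientation: [[-0.015, 1.0, -0.0], [1.0, 0.015, -0.0], [-0.0, -0.0, -1.0]]
force: [0.7, 0.2, -1.5]
opening: 0.085
```

>>> drive_tool --pt "0 0 0.05 0 0 0 1" --pt "0 0 0 0 0 0 1"

```text
clock: 49.6
tcp_pos: [0.5803, -0.0208, 0.0503]
orientation: [[-0.015, 1.0, 0.0], [1.0, 0.015, 0.0], [0.0, 0.0, -1.0]]
force: [0.5, 0.3, -1.1]
opening: 0.084
```

>>> drive_tool --pt "0 0 0.06 0 0 0 1" --pt "0 0 0.06 0 0 0 1"

```text
clock: 49.85
tcp_pos: [0.5804, -0.0208, 0.0493]
orientation: [[-0.015, 1.0, -0.0], [1.0, 0.015, 0.0], [0.0, -0.0, -1.0]]
force: [-4.4, -0.2, 13.0]
opening: 0.091
```

>>> drive_tool --pt "0 0 -0.05 0 0 0 0.78" --pt "0 0 0 0 0 0 0.78" --pt "0 0 0 0 0 0 0.78" --pt "0 0 0 0 0 0 0.78" --pt "0 0 -1 0 0 0 0.78" --pt "0 0 -2 0 0 0 0.78" --pt "0 0 -4 0 0 0 0.78" --pt "0 0 -5 0 0 0 0.78" --pt "0 0 -5 0 0 0 0.7" --pt "0 0 -5 0 0 0 0.7" --pt "0 0 -4 0 0 0 0.7"

```text
clock: 51.22
tcp_pos: [0.5802, -0.0208, 0.3135]
orientation: [[-0.015, 1.0, 0.003], [1.0, 0.015, -0.0], [-0.0, 0.003, -1.0]]
force: [-0.1, 0.1, 0.4]
opening: 0.297
```

>>> drive_tool --pt "3.8 0 0 0 0 0 0.7" --pt "0 0 0 0 0 0 0.7" --pt "0 0 0 0 0 0 0.7" --pt "0 0 0 0 0 0 0.7"

```text
clock: 51.72
tcp_pos: [0.5795, 0.0167, 0.3096]
orientation: [[-0.015, 1.0, -0.0], [1.0, 0.015, -0.0], [-0.0, -0.0, -1.0]]
force: [0.2, 0.4, 0.2]
opening: 0.299
```

Run:
```python
from meas import *
s=state();im=read_camera("wrist");cv2.imwrite("pics/w17.png",im);print(s["tcp_pos"],s["orientation"],s["joint_vel"])
lids(im,s,(190,120,390,235))
cv2.imwrite("pics/w17z.png",cv2.resize(im[125:225,150:400],None,fx=3.2,fy=3.2,interpolation=cv2.INTER_CUBIC))
im=read_camera("top");cv2.imwrite("pics/t17.png",im)
H,S,V=cv2.split(cv2.cvtColor(im,cv2.COLOR_BGR2HSV))
x3=np.zeros(H.shape,bool);x3[140:300,370:480]=1
for c in bigs((H>10)&(H<28)&(S>80)&x3,50):
    r=cv2.minAreaRect(c);w=ray("top",cv2.boxPoints(r),.014)[:,:2];print(r,w.mean(0),w)
```

```text
[0.5795 0.0167 0.3096] [[-0.0147  0.9999 -0.0002]
 [ 0.9999  0.0147 -0.0001]
 [-0.0001 -0.0002 -1.    ]] [-0.0014  0.0055 -0.0002  0.0001 -0.0011  0.0022]
px [341.5453 184.0498] ctr [0.5801 0.0925] LxW 0.07982605124654067 0.00844395799852084 ang 0.4138817620307975
px [311.57   183.0014] ctr [0.5796 0.0544] LxW 0.07899606355867005 0.007766383239058802 ang 0.7766865477314866
px [281. 183.] ctr [0.5803 0.0164] LxW 0.07867857262227448 0.007287034432842672 ang 0.9220954956084388
px [250.841  183.0036] ctr [ 0.5807 -0.0212] LxW 0.07899204079797556 0.008688057844507761 ang 1.0116830286879768
((449.2987365722656, 205.98007202148438), (72.37267303466797, 5.521077632904053), 86.18592071533203) [ 0.542  -0.4428] [[ 0.647  -0.4316]
 [ 0.6481 -0.4477]
 [ 0.4369 -0.454 ]
 [ 0.4358 -0.4381]]
((422.1592712402344, 223.53195190429688), (109.55086517333984, 5.756009578704834), 84.64418029785156) [ 0.4918 -0.3624] [[ 0.6492 -0.344 ]
 [ 0.6508 -0.3608]
 [ 0.3343 -0.3807]
 [ 0.3328 -0.3643]]
((399.691162109375, 201.9796142578125), (90.65904235839844, 5.250216007232666), 83.91146850585938) [ 0.5539 -0.299 ] [[ 0.6852 -0.2806]
 [ 0.6868 -0.296 ]
 [ 0.4227 -0.3173]
 [ 0.421  -0.3022]]
```

View pics/w17z.png

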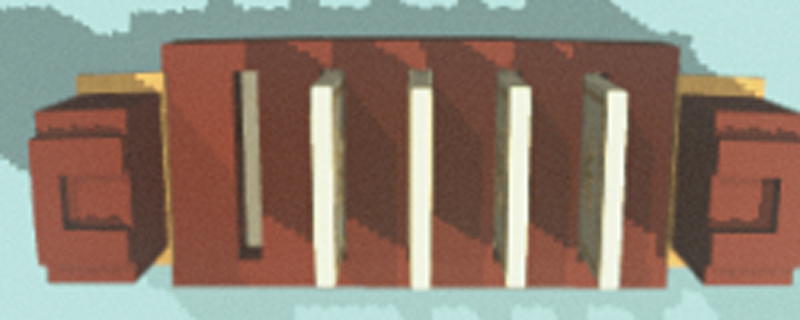

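View pics/t17.png

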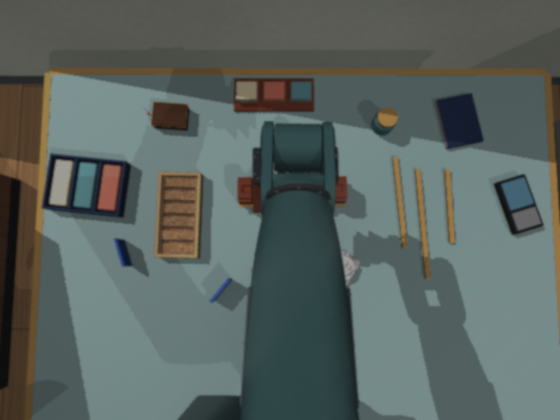

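>>> drive_tool --pt "-3.95 -0.375 0 0 0 0 0.55" --pt "-3.95 -0.375 0 0 0 0 0.55" --pt "-3.95 -0.375 0 0 0 0 0.55" --pt "-3.95 -0.375 0 0 0 0 0.55" --pt "-3.95 -0.375 0 0 0 0 0.55" --pt "-3.95 -0.375 0 0 0 0 0.55" --pt "-3.95 -0.375 0 0 0 0 0.55" --pt "-3.95 -0.375 0 0 0 0 0.55" --pt "0 0 0 0 0 -0.067 0.55" --pt "0 0 0 0 0 0 0.55" --pt "0 0 0 0 0 0 0.55"

```text
clock: 53.2
tcp_pos: [0.5544, -0.299, 0.3095]
orientation: [[-0.081, 0.997, -0.0], [0.997, 0.081, 0.0], [0.0, -0.0, -1.0]]
force: [-0.2, 0.8, 0.1]
opening: 0.448
```

Run:
```python
from meas import *
s=state();im=read_camera("wrist");cv2.imwrite("pics/w18.png",im);print(s["tcp_pos"],s["orientation"],s["joint_vel"])
H,S,V=cv2.split(cv2.cvtColor(im,cv2.COLOR_BGR2HSV))
x3=np.zeros(H.shape,bool);x3[0:235,150:420]=1
for c in bigs((H>10)&(H<28)&(S>80)&x3,150):
    r=cv2.minAreaRect(c);w=wray(cv2.boxPoints(r),.014,s)[:,:2];print(r,w.mean(0));print(w)
```

```text
[ 0.5544 -0.299   0.3095] [[-0.0809  0.9967 -0.0002]
 [ 0.9967  0.0809  0.0001]
 [ 0.0001 -0.0002 -1.    ]] [ 0.0053 -0.0019  0.0013 -0.0007 -0.0018 -0.0048]
((403.1405334472656, 205.67279052734375), (25.4669132232666, 58.57389831542969), 8.61564826965332) [ 0.5882 -0.1047]
[[ 0.6335 -0.1261]
 [ 0.5405 -0.1277]
 [ 0.5418 -0.0843]
 [ 0.6372 -0.0807]]
((185.99998474121094, 158.49996948242188), (9.999998092651367, 140.99996948242188), 0.0) [ 0.545  -0.4435]
[[ 0.6532 -0.449 ]
 [ 0.4377 -0.454 ]
 [ 0.4376 -0.4387]
 [ 0.6517 -0.4324]]
((280.4999694824219, 158.49996948242188), (8.999998092651367, 150.99996948242188), 0.0) [ 0.5362 -0.3015]
[[ 0.6483 -0.2994]
 [ 0.4251 -0.3168]
 [ 0.4241 -0.3042]
 [ 0.6472 -0.2857]]
((240.12374877929688, 127.99032592773438), (10.82459831237793, 212.02810668945312), 0.29533645510673523) [ 0.4948 -0.3648]
[[ 0.6537 -0.3636]
 [ 0.3368 -0.3821]
 [ 0.3364 -0.3665]
 [ 0.6524 -0.3469]]
```

View pics/w18.png

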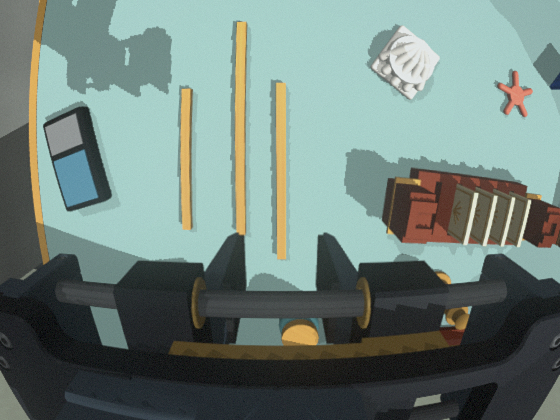

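Run:
```python
from meas import *
s=state();im=cv2.imread("pics/w18.png")
H,S,V=cv2.split(cv2.cvtColor(im,cv2.COLOR_BGR2HSV))
x3=np.zeros(H.shape,bool);x3[50:275,262:305]=1
for c in bigs((H>10)&(H<28)&(S>80)&x3,150):
    r=cv2.minAreaRect(c);print(r)
    ys=c[:,0,1]; 
    E=[]
    for lo in (True,False):
        y=ys.min() if lo else ys.max(); sel=c[abs(c[:,0,1]-y)<=4,0]; E.append([sel[:,0].mean(),y+(0 if lo else 1)]); print(E[-1])
    w=wray(E,.014,s)[:,:2];d=w[1]-w[0];print(w,w.mean(0),np.linalg.norm(d),np.degrees(np.arctan2(d[1],d[0])))
```

```text
((280.4999694824219, 170.49996948242188), (8.999998092651367, 174.99996948242188), 0.0)
[np.float64(280.2352941176471), np.int32(83)]
[np.float64(281.0), np.int32(259)]
[[ 0.4247 -0.3108]
 [ 0.6898 -0.2883]] [ 0.5573 -0.2995] 0.2660470270819803 4.852383564556772
```

>>> drive_tool --pt "-0.03 0.17 4 0 0 0 0.55" --pt "0 0 5 0 0 0 0.55" --pt "0 0 5 0 0 0 0.55" --pt "0 0 5 0 0 0 0.55" --pt "0 0 5 0 0 0 0.55" --pt "0 0 2 0 0 0 0.55" --pt "0 0 0 0 0 0 0.55" --pt "0 0 0 0 0 0 0.55"

```text
clock: 54.25
tcp_pos: [0.5574, -0.2999, 0.0515]
orientation: [[-0.082, 0.997, 0.002], [0.997, 0.082, -0.001], [-0.001, 0.002, -1.0]]
force: [0.8, 0.5, 0.0]
opening: 0.449
```

Run:
```python
from meas import *
s=state();im=read_camera("wrist");cv2.imwrite("pics/w19.png",im);print(s["tcp_pos"],s["orientation"],s["joint_vel"])
```

```text
[ 0.5574 -0.2999  0.0515] [[-0.0821  0.9966  0.0022]
 [ 0.9966  0.0821 -0.0013]
 [-0.0015  0.002  -1.    ]] [-0.0002 -0.0086 -0.0019  0.0002 -0.0045 -0.    ]
```

View pics/w19.png

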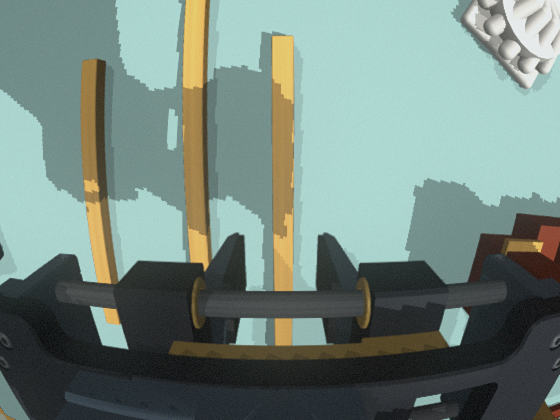

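>>> drive_tool --pt "0 0 2 0 0 0 0.55" --pt "0 0 1.4 0 0 0 0.55" --pt "0 0 0.8 0 0 0 0.55" --pt "0 0 0.4 0 0 0 0.55" --pt "0 0 0 0 0 0 0.55" --pt "0 0 0 0 0 0 0.55"

```text
clock: 55.05
tcp_pos: [0.5565, -0.2995, 0.0039]
orientation: [[-0.082, 0.997, 0.0], [0.997, 0.082, -0.0], [-0.0, 0.0, -1.0]]
force: [-0.2, -0.3, 0.6]
opening: 0.451
```

>>> drive_tool --pt "0 0 0 0 0 0 1" --pt "0 0 0 0 0 0 1" --pt "0 0 0 0 0 0 1" --pt "0 0 0 0 0 0 1" --pt "0 0 0 0 0 0 1" --pt "0 0 0 0 0 0 1" --grip_force 40

```text
clock: 55.8
tcp_pos: [0.5562, -0.2993, 0.0037]
orientation: [[-0.082, 0.997, -0.0], [0.997, 0.082, 0.0], [0.0, 0.0, -1.0]]
force: [-1.0, 1.2, 4.7]
opening: 0.149
```

>>> drive_tool --pt "0 0 -1 0 0 0 1" --pt "0 0 -3 0 0 0 1" --pt "0 0 -5 0 0 0 1" --pt "0 0 -5 0 0 0 1" --pt "0 0 -5 0 0 0 1" --pt "0 0 -5 0 0 0 1" --pt "0 0 -2 0 0 0 1"

```text
clock: 56.68
tcp_pos: [0.5569, -0.2998, 0.2668]
orientation: [[-0.082, 0.997, 0.003], [0.997, 0.082, -0.002], [-0.002, 0.003, -1.0]]
force: [0.5, 0.6, -2.3]
opening: 0.151
```

>>> drive_tool --pt "0 0 0 0 0 0.1 1" --pt "0 0 0 0 0 0.17 1" --pt "0 0 0 0 0 0.17 1" --pt "0 0 0 0 0 0.17 1" --pt "0 0 0 0 0 0.17 1" --pt "0 0 0 0 0 0.17 1" --pt "0 0 0 0 0 0.17 1" --pt "0 0 0 0 0 0.17 1" --pt "0 0 0 0 0 0.17 1" --pt "0 0 0 0 0 0.179 1" --pt "0 0 0 0 0 0 1" --pt "0 0 0 0 0 0 1"

```text
clock: 58.18
tcp_pos: [0.5559, -0.2992, 0.2629]
orientation: [[1.0, 0.018, -0.001], [0.018, -1.0, 0.0], [-0.001, -0.0, -1.0]]
force: [0.8, 0.1, -2.4]
opening: 0.151
```

>>> drive_tool --pt "0.3 -3.5 0 0 0 0 1" --pt "0.3 -3.5 0 0 0 0 1" --pt "0.3 -3.5 0 0 0 0 1" --pt "0.2 -3.5 0 0 0 0 1" --pt "0.2 -3.5 0 0 0 0 1" --pt "0.2 -3.5 0 0 0 0 1" --pt "0.2 -3.5 0 0 0 0 1" --pt "0.2 -3.5 0 0 0 0 1" --pt "0.2 -3.6 0 0 0 0 1" --pt "0 0 0 0 0 0 1" --pt "0 0 0 0 0 0 1" --pt "0 0 0 0 0 0 1"

```text
clock: 59.68
tcp_pos: [0.5727, 0.0161, 0.2635]
orientation: [[1.0, 0.014, -0.0], [0.014, -1.0, -0.0], [-0.0, 0.0, -1.0]]
force: [-0.6, -1.1, -2.1]
opening: 0.151
```

Run:
```python
from meas import *
s=state();im=read_camera("wrist");cv2.imwrite("pics/w20.png",im);print(s["tcp_pos"],s["orientation"],s["joint_vel"],s["wrist_torque"])
```

```text
[0.5727 0.0161 0.2635] [[ 0.9999  0.014  -0.0001]
 [ 0.014  -0.9999 -0.0001]
 [-0.0001  0.0001 -1.    ]] [-0.0021  0.0009 -0.002   0.0011 -0.0023  0.0072] [-0.0558 -0.0601 -0.0018]
```

View pics/w20.png

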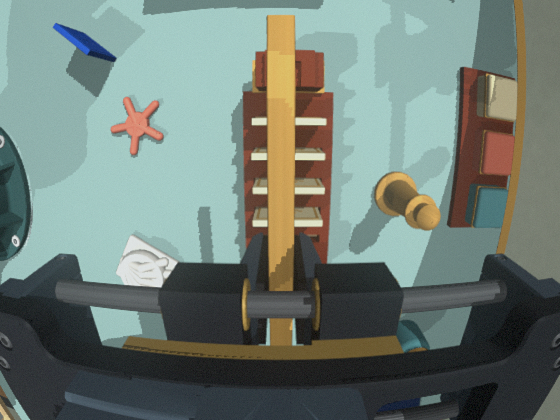

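Run:
```python
from meas import *
s=state();z=s["tcp_pos"][2]-.0037+.014
w=wray([[268,15.3],[295.5,15.3]],z,s);print(w, (w.mean(0)-s["tcp_pos"])@s["orientation"])
print(tproj([[0,-.134,-.0103],[0,-.130,-.0103],[0,-.138,-.0103]]))
```

```text
[[0.5647 0.1482 0.2738]
 [0.5781 0.1484 0.2738]] [ 0.0004 -0.1322 -0.0103]
[[280.8481  11.8289]
 [280.8569  19.1928]
 [280.8393   4.5751]]
```

>>> drive_tool --pt "0.83 -0.23 0 0 0 0 1" --pt "0 0 3 0 0 0 1" --pt "0 0 4 0 0 0 1" --pt "0 0 4 0 0 0 1" --pt "0 0 2 0 0 0 1" --pt "0 0 0.8 0 0 0 1" --pt "0 0 0 0 0 0 1" --pt "0 0 0 0 0 0 1"

```text
clock: 60.72
tcp_pos: [0.5819, 0.0193, 0.1268]
orientation: [[1.0, 0.014, 0.002], [0.014, -1.0, 0.0], [0.002, 0.0, -1.0]]
force: [-0.5, -0.2, -1.4]
opening: 0.152
```

Run:
```python
from meas import *
s=state();im=read_camera("wrist");cv2.imwrite("pics/w21.png",im);print(s["tcp_pos"],s["orientation"],s["joint_vel"],s["wrist_torque"])
im=read_camera("scene");cv2.imwrite("pics/s21.png",cv2.resize(im[150:290,190:340],None,fx=4,fy=4,interpolation=cv2.INTER_CUBIC))
```

```text
[0.5819 0.0193 0.1268] [[ 0.9999  0.014   0.0019]
 [ 0.014  -0.9999  0.    ]
 [ 0.0019  0.     -1.    ]] [-0.0006 -0.0037  0.0019  0.0008 -0.0031 -0.001 ] [ 0.0095 -0.0948  0.0768]
```

View pics/w21.png

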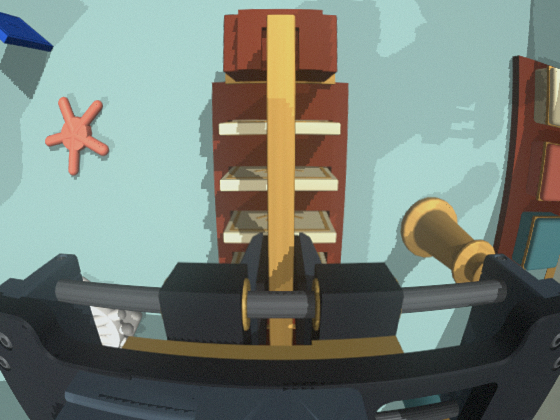

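View pics/s21.png

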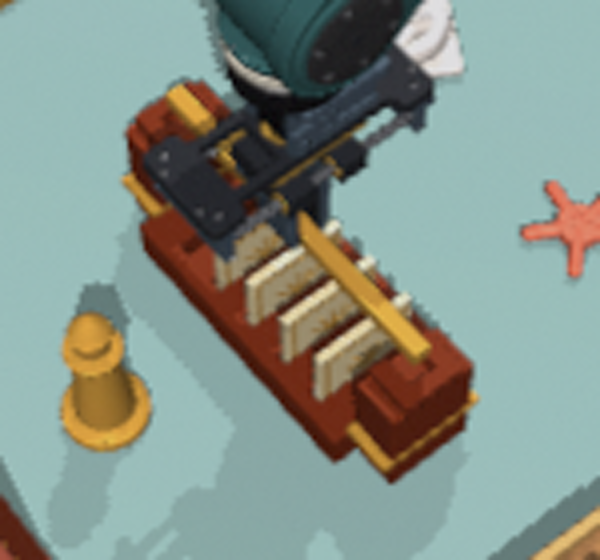

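Run:
```python
from meas import *
im=cv2.imread("pics/w21.png");cv2.imwrite("pics/w21z.png",cv2.resize(np.clip(im[0:100,210:350]*1.3,0,255).astype(np.uint8),None,fx=5,fy=5,interpolation=cv2.INTER_CUBIC))
s=state()
sx,sy=.5808,.0167; a=np.radians(.8)
def W(p): x,y,z=p; return [sx+x*np.cos(a)-y*np.sin(a), sy+x*np.sin(a)+y*np.cos(a), z]
for p in [(-.011,.112,.105),(.011,.112,.105),(-.011,.138,.105),(.011,.138,.105),(-.035,.15,.097),(.035,.15,.097)]: print(p,(wproj(W(p),s)-[210,0])*5)
```

```text
(-0.011, 0.112, 0.105) [[250.8321 342.1221]]
(0.011, 0.112, 0.105) [[441.0446 341.7706]]
(-0.011, 0.138, 0.105) [[251.2411 132.3021]]
(0.011, 0.138, 0.105) [[440.2959 131.9381]]
(-0.035, 0.15, 0.097) [[61.0567 69.1771]]
(0.035, 0.15, 0.097) [[630.8564  68.0946]]
```

View pics/w21z.png

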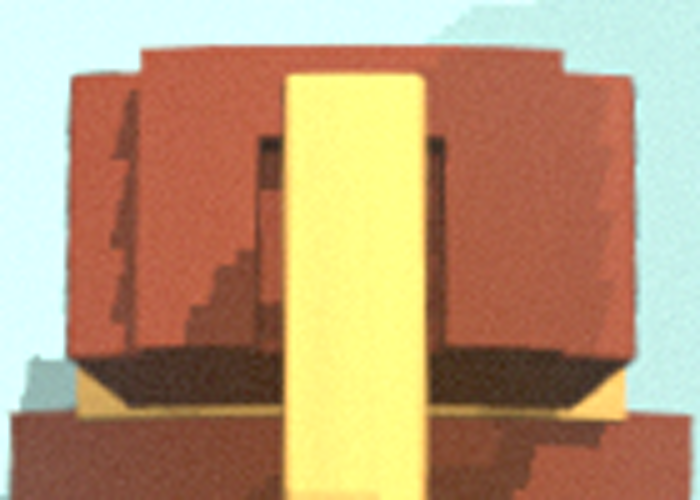

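>>> drive_tool --pt "-0.04 0.12 0.5 0 0 0 1" --pt "0 0 0.5 0 0 0 1" --pt "0 0 0.5 0 0 0 1" --pt "0 0 0.3 0 0 0 1" --pt "0 0 0.3 0 0 0 1" --pt "0 0 0 0 0 0 1"

```text
clock: 61.58
tcp_pos: [0.5806, 0.0181, 0.1043]
orientation: [[1.0, 0.014, -0.0], [0.014, -1.0, 0.0], [-0.0, -0.0, -1.0]]
force: [-0.6, -0.6, -2.1]
opening: 0.15
```

>>> drive_tool --pt "0 0 0.15 0 0 0 1" --pt "0 0 0.1 0 0 0 1" --pt "0 0 0 0 0 0 1"

```text
clock: 61.95
tcp_pos: [0.5807, 0.0181, 0.102]
orientation: [[1.0, 0.014, -0.0], [0.014, -1.0, 0.0], [-0.0, -0.0, -1.0]]
force: [-0.4, -0.0, -1.3]
opening: 0.15
```

>>> drive_tool --pt "0 0 0.07 0 0 0 1" --pt "0 0 0 0 0 0 1"

```text
clock: 62.2
tcp_pos: [0.5807, 0.0182, 0.1013]
orientation: [[1.0, 0.014, 0.0], [0.014, -1.0, 0.0], [0.0, -0.0, -1.0]]
force: [-0.2, 0.2, -1.9]
opening: 0.148
```

>>> drive_tool --pt "0 0 0.06 0 0 0 1" --pt "0 0 0 0 0 0 1"

```text
clock: 62.45
tcp_pos: [0.5806, 0.0181, 0.1007]
orientation: [[1.0, 0.014, -0.0], [0.014, -1.0, 0.0], [-0.0, -0.0, -1.0]]
force: [-0.3, 0.1, -2.2]
opening: 0.146
```

>>> drive_tool --pt "0 0 0.05 0 0 0 1" --pt "0 0 0 0 0 0 1"

```text
clock: 62.7
tcp_pos: [0.5807, 0.0181, 0.1006]
orientation: [[1.0, 0.014, -0.0], [0.014, -1.0, 0.0], [-0.0, -0.0, -1.0]]
force: [-3.1, 0.0, 4.5]
opening: 0.151
```

Run:
```python
from meas import *
s=state();im=read_camera("wrist");print(s["force"],s["tcp_pos"])
cv2.imwrite("pics/w22z.png",cv2.resize(np.clip(im[0:100,210:350]*1.3,0,255).astype(np.uint8),None,fx=5,fy=5,interpolation=cv2.INTER_CUBIC))
```

```text
[-3.0756  0.0373  4.4775] [0.5807 0.0181 0.1006]
```

View pics/w22z.png

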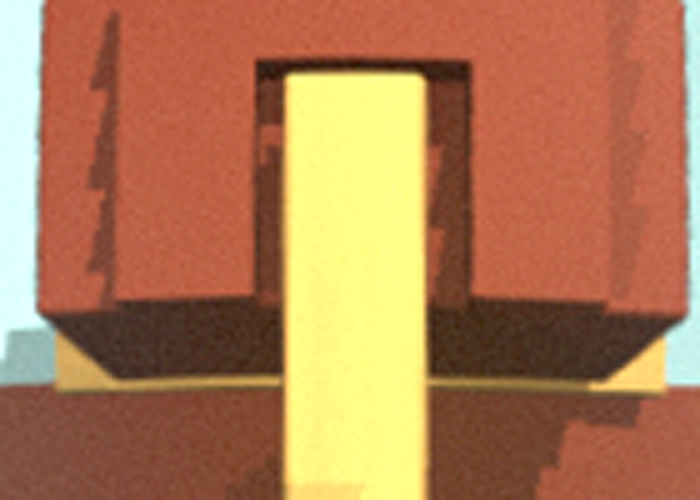

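>>> drive_tool --pt "0 0 0 0 0 0 0.6" --pt "0 0 0 0 0 0 0.6" --pt "0 0 0 0 0 0 0.6" --pt "0 0 0 0 0 0 0.6" --pt "0 0 -1 0 0 0 0.6" --pt "0 0 -3 0 0 0 0.6" --pt "0 0 -5 0 0 0 0.6" --pt "0 0 -5 0 0 0 0.6" --pt "0 0 -5 0 0 0 0.6" --pt "0 0 -5 0 0 0 0.6" --pt "0 0 0 0 0 0 0.6"

```text
clock: 64.12
tcp_pos: [0.5823, 0.0181, 0.3452]
orientation: [[1.0, 0.014, 0.007], [0.014, -1.0, -0.0], [0.007, 0.0, -1.0]]
force: [0.3, -0.1, -1.2]
opening: 0.4
```

>>> drive_tool --pt "-4 -5 0 0 0 0 0.6" --pt "-4 -5 0 0 0 0 0.6" --pt "-4 -5 0 0 0 0 0.6" --pt "0 -5 0 0 0 0 0.6" --pt "0 -5 0 0 0 0 0.6" --pt "0 -3 0 0 0 0 0.6" --pt "0 0 0 0 0 0 0.6" --pt "0 0 0 0 0 0 0.6"

```text
clock: 65.12
tcp_pos: [0.4594, 0.2923, 0.3397]
orientation: [[1.0, 0.014, -0.001], [0.014, -1.0, -0.001], [-0.001, 0.001, -1.0]]
force: [-0.2, 0.1, -0.0]
opening: 0.4
```

Run:
```python
from meas import *
s=state();print(s["tcp_pos"],s["clock"])
im=read_camera("scene");cv2.imwrite("pics/s23.png",im);cv2.imwrite("pics/s23z.png",cv2.resize(im[150:290,190:340],None,fx=4,fy=4,interpolation=cv2.INTER_CUBIC))
im=read_camera("top");cv2.imwrite("pics/t23.png",cv2.resize(np.clip(im[100:300,220:420]*1.5,0,255).astype(np.uint8),None,fx=3,fy=3,interpolation=cv2.INTER_CUBIC))
```

```text
[0.4594 0.2923 0.3397] 65.125
```

View pics/s23z.png

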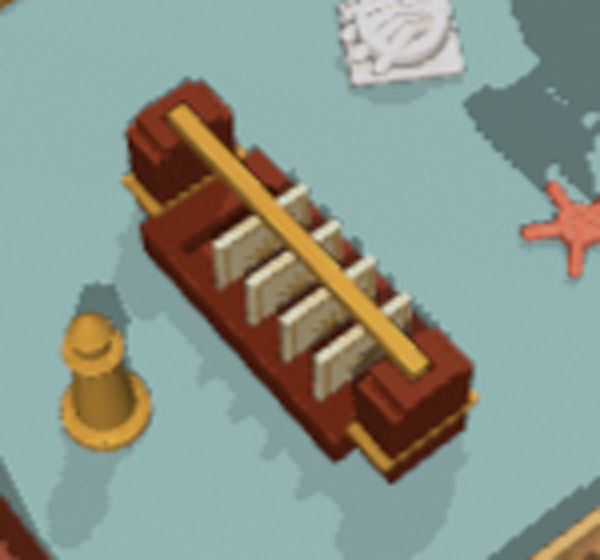

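View pics/t23.png

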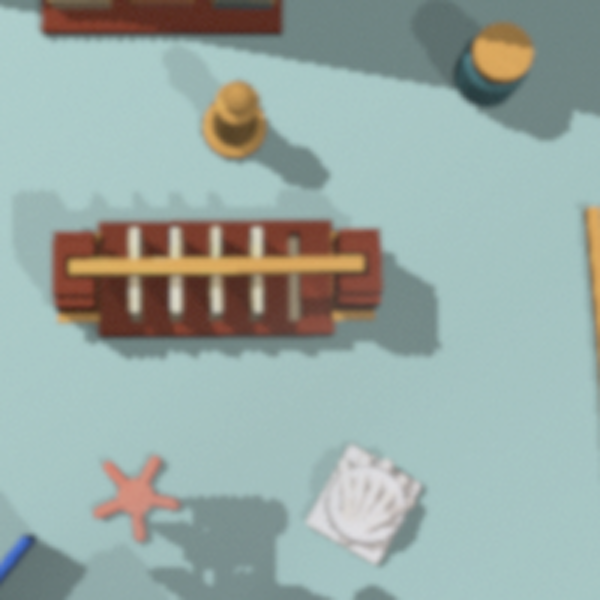

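View pics/s23.png

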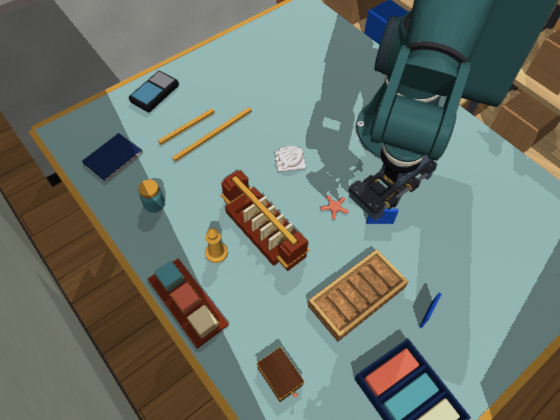

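Run:
```python
from meas import *
t=read_camera("top");sc=read_camera("scene")
def ends(im,roi):
    H,S,V=cv2.split(cv2.cvtColor(im,cv2.COLOR_BGR2HSV));m=np.zeros(H.shape,bool);x0,y0,x1,y1=roi;m[y0:y1,x0:x1]=1
    c=max(bigs((H>12)&(H<30)&(S>110)&(V>110)&m,20),key=cv2.contourArea);r=cv2.minAreaRect(c);b=cv2.boxPoints(r)
    b=b[np.argsort(b[:,0])];return r,np.array([b[:2].mean(0),b[2:].mean(0)])
r,e=ends(t,(238,180,350,196));w=ray("top",e,.111);print(r,w,np.linalg.norm(w[1]-w[0]),w.mean(0))
r,e2=ends(sc,(228,174,300,246));print(r,e2);w2=ray("scene",e2,.111);print(w2,np.linalg.norm(w2[1]-w2[0]),w2.mean(0))
cv2.imwrite("pics/s24.png",np.hstack([cv2.resize(sc[165:205,215:265],None,fx=8,fy=8,interpolation=cv2.INTER_CUBIC),cv2.resize(sc[220:260,260:310],None,fx=8,fy=8,interpolation=cv2.INTER_CUBIC)]))
```

```text
((291.5, 187.5), (5.0, 97.0), 90.0) [[ 0.5793  0.149   0.111 ]
 [ 0.5797 -0.1146  0.111 ]] 0.26361431915900424 [0.5795 0.0172 0.111 ]
((261.67822265625, 212.818603515625), (89.69644927978516, 26.173166275024414), 38.1572265625) [[226.4132 185.1104]
 [296.9432 240.5268]]
[[ 0.6178 -0.1044  0.111 ]
 [ 0.5751  0.1531  0.111 ]] 0.26094290298203254 [0.5965 0.0243 0.111 ]
```

View pics/s24.png

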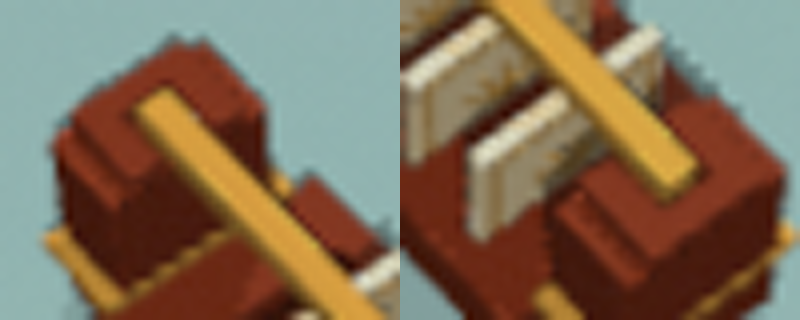

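```bash
python3 -c "
from workcell import *
print(finish_job(),state()['clock'])"
```

```text
the job is handed in; nothing more can be done
the job is handed in; nothing more can be done
```

I moved all four lids that were present from the crate to the stand, one to a slot. I then laid the 268 mm brass bar across the two posts and handed the job in at about 65 s of the 210 s allowed.

**Lids:** They went into the slots at stand y = 76, 38, 0 and -38 mm, each lowered until the force showed it on the slot floor. The last wrist view had all four upright in their slots.
- **Catch and fix:** The first lid caught the edge of its slot (about 10 N) and tilted in the grip. I lifted it, corrected the tilt and put it in cleanly.
- **Hardest contact:** While seating that same lid I pressed on the slot floor with up to about 35 N. The other three touched down at about 13–15 N.

**Bar:** It had been knocked aside during the run, so I found it again before picking it up. I measured it at 266 mm, which confirmed it was the right one.

**Last checks:** The scene and top pictures show the bar in the channels on both posts, centred within about 1 mm along the stand. The other two bars are still on the counter, and nothing else looks disturbed.

A second measurement of the bar from the scene picture disagreed. Its colour mask picked up the stand's gold trim, so I judged that view by eye instead. I judged that the bar lies flat from the pictures and the touchdown height, not from a separate height measurement at each end.

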